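Unstack gear-unit parts into their bench nests

TASK

Take the stack of four machined parts apart from the top down and set each part upright and flat inside the wooden nest whose recess has its own shape and size, ready for assembly. Set the parts down rather than dropping them, do not tip any of them over, and leave the box of screws and the screwdriver where they lie.

Things in the scene. Friction and masses are not known exactly. Their poses are not given: they have to be found in the camera images.
- bush_mid (a point): Top of the stack: small black plastic round bush, upright cylinder 26 mm in diameter, 44 mm high. Its height axis z points up; origin of this point at its centre, half-way up (22 mm above its underside). Grip it in its upper half, so that the fingertips stay clear of what is beneath and of the nest's lip. 
- hex_mid (a point): Second from the top: hexagonal aluminium piece, 40 mm across flats (46 mm across corners), 44 mm high. Its height axis z points up; origin of this point at its centre, half-way up (22 mm above its underside). Flats face along its x axis (both ways) and every 60 degrees from there. Grip it in its upper half, so that the fingertips stay clear of what is beneath and of the nest's lip. 
- hub_mid (a point): Third from the top: large black plastic round hub, upright cylinder 52 mm in diameter, 44 mm high. Its height axis z points up; origin of this point at its centre, half-way up (22 mm above its underside). Grip it in its upper half, so that the fingertips stay clear of what is beneath and of the nest's lip. 
- block_mid (a point): Bottom of the stack, on the bench: rectangular aluminium block, 58 mm along its x axis, 92 mm along its y axis, 44 mm high, about 0.6 kg, with four small screw holes in its top. Its height axis z points up; origin of this point at its centre, half-way up (22 mm above its underside). Grip it in its upper half, so that the fingertips stay clear of what is beneath and of the nest's lip. The parts lie loose on one another, each roughly centred on the one beneath.
- nest_bush: Nest for the bush: round wooden dish with a green-lined round recess 42 mm in diameter (outside 58 mm). The recess floor is 5 mm above the bench, the wooden lip stands 5 mm above that floor and is 8 mm thick. Fixed to the bench; origin at the centre of its underside, z up; it stands anywhere on the left or right, turned a little. 
- nest_hex: Nest for the hexagonal piece: hexagonal wooden tray with a green-lined recess 56 mm across flats (outside 72 mm across flats). The recess floor is 5 mm above the bench, the wooden lip stands 5 mm above that floor and is 8 mm thick. Fixed to the bench; origin at the centre of its underside, z up; it stands anywhere on the left or right, turned a little. Flats face along its x axis and every 60 degrees from there.
- nest_hub: Nest for the hub: round wooden dish with a green-lined round recess 68 mm in diameter (outside 84 mm). The recess floor is 5 mm above the bench, the wooden lip stands 5 mm above that floor and is 8 mm thick. Fixed to the bench; origin at the centre of its underside, z up; it stands anywhere on the left or right, turned a little. 
- nest_block: Nest for the block: rectangular wooden tray with a green-lined recess 74 mm along its x axis by 108 mm along its y axis (outside 90 by 124 mm). The recess floor is 5 mm above the bench, the wooden lip stands 5 mm above that floor and is 8 mm thick. Fixed to the bench; origin at the centre of its underside, z up; it stands anywhere on the left or right, turned a little. 
- screw_box: Bystander, to be left alone: open wooden box of black screws, 110 x 150 x 50 mm, beyond the stack; origin at the centre of its underside.
- driver: Bystander, to be left alone: screwdriver with a red handle, 200 mm long, lying on the bench beyond the nests; origin under its middle, its length along its x axis.
Things that resemble listed ones, but are neither listed nor needed, are in the scene too. What is shaped like the part that bears bush_mid but pink is not meant.

How it is judged:
On the way, in this order (a step that is already met when the one before it is completed fails the run):
1. the small round bush sits released in its nest (horizontal distance between bush_mid and nest_bush below 0.014 m and z of bush_mid in the frame of nest_bush between 0.0245 and 0.0295 m and angle between bush_mid's own z axis and vertical below 0.05 rad and linear speed of bush below 0.02 m/s and contact force between the fingers and bush below 0.05 N), for 0.2 s.
2. the hexagonal piece sits released in its nest (horizontal distance between hex_mid and nest_hex below 0.014 m and z of hex_mid in the frame of nest_hex between 0.0245 and 0.0295 m and angle between hex_mid's own z axis and vertical below 0.05 rad and linear speed of hex below 0.02 m/s and contact force between the fingers and hex below 0.05 N), for 0.2 s.
3. the large round hub sits released in its nest (horizontal distance between hub_mid and nest_hub below 0.014 m and z of hub_mid in the frame of nest_hub between 0.0245 and 0.0295 m and angle between hub_mid's own z axis and vertical below 0.05 rad and linear speed of hub below 0.02 m/s and contact force between the fingers and hub below 0.05 N), for 0.2 s.
4. the rectangular block sits released in its nest (horizontal distance between block_mid and nest_block below 0.014 m and z of block_mid in the frame of nest_block between 0.0245 and 0.0295 m and angle between block_mid's own z axis and vertical below 0.05 rad and linear speed of block below 0.02 m/s and contact force between the fingers and block below 0.05 N), for 0.2 s.
At the end, for the whole second after the job is handed in: All four parts stand released and at rest in their own nests: each centre within 14 mm of its nest's centre seen from above, within 2.5 mm of the height it has when flat on the recess floor (not on the lip), and upright within 0.05 rad (all of step 1 and all of step 2 and all of step 3 and all of step 4); the robot touches nothing.
It fails at once if a part is tipped over (more than 0.7 rad) (angle between any of bush_mid, hex_mid, hub_mid, block_mid's own z axis and vertical above 0.7 rad).
It fails at once if a part is dropped (falls free of the fingers faster than 0.7 m/s, a drop of about 25 mm) ((linear speed of bush above 0.7 m/s and contact force between the fingers and bush below 0.01 N) or (linear speed of hex above 0.7 m/s and contact force between the fingers and hex below 0.01 N) or (linear speed of hub above 0.7 m/s and contact force between the fingers and hub below 0.01 N) or (linear speed of block above 0.7 m/s and contact force between the fingers and block below 0.01 N)).
It fails at once if the box of screws or the screwdriver is moved more than 20 mm (distance of any of screw_box, driver from where it was at the start of the episode above 0.02 m).
It also fails if it takes over 120 s, if anything falls off the work surface, if the arm or the gripper's body presses on something with over 40 N, if the wrist force passes 120 N, or if a joint passes its speed limit or range.

ROBOT

A 7-joint arm with a two-finger parallel gripper is mounted at the origin on the work surface. World frame = base frame: x ahead of the robot, y to its left, z up, the work surface at z = 0. Lengths are in m, angles in rad, forces in N, time in s.
With the tool pointing down it reaches from about 0.4 to 0.85 m from the base axis. Payload 4.5 kg.
Tool frame: the origin (TCP) lies on the mounting face of the last link; the fingertips stand 173 mm ahead of it and the grasp point (between the pads) lies 155 mm ahead of it; x points along the fingers, z is the direction in which the jaws open and shut, and the axes are right-handed (so a half turn about x gives the same grasp; the last joint's range is limited). The gripper opens to 85 mm and grips with 20 to 120 N. Pads are 22 mm wide; open, the fingers measure 114 mm over their backs; the gripper's body (76 mm by 85 mm) begins 54 mm behind the grasp point. The pads swing forward as they close: fully open they stand 13 mm farther back than shut.
Start: joints at [-1.217, 0.689, -0.195, 1.565, 0.157, 0.902, -0.215], TCP at [0.196, 0.593, 0.405] pointing down, gripper open.
Joint ranges: [-3.01, 3.01], [-0.46, 2.08], [-1.47, 1.51], [0.13, 2.56], [-1, 4.14], [0.04, 2.09], [-2.66, 2.66]. Speed limits (rad/s): [2.57, 2.57, 3.14, 3.14, 3.14, 3.14, 3.14].

INTERFACE

Orientations are given as a unit quaternion [x, y, z, w].
In Python, from rig import get_state, vision, workorder, nets gives the robot as it stands.
- The arm moves only by the tool drive_tool, never from a script. Its argument "steps" is one flat list of numbers, 7 for each row, row after row: the shift along the tool's x, y, z normalised to -1 to 1, where 1 is 30 mm, then the turn, a rotation vector about the tool's x, y, z normalised to -1 to 1, where 1 is 6 degrees, then the opening, from 0 (shut) to 1 (fully open). In form: [tx, ty, tz, rx, ry, rz, jaw, tx, ty, tz, rx, ry, rz, jaw, ...]. A call has 1 to 8 rows; each row shifts and turns the commanded pose from where the row before left it, along the tool's axes as they then stand; what a row does not reach is not made up. A row lasts 1/8 s, in which the tool goes at most 62.5 mm and 10.7 degrees, less where a joint would pass 70% of its speed; a pose out of reach is approached as far as the arm can. A call with a number of a shift or a turn outside -1 to 1 is refused whole. A call with a gripper value outside its range is refused whole. The fingers move at their own pace and stop on an object; the grip force is fixed at half the most. Time passes only in rows, so rows that do not move let the fingers close. It gives the time, the measured TCP pose, the force and the opening at its end, in the units of the state.
- get_state(): the state, without advancing time (a new reading comes with each control period).
- vision.grab_frame(name): name is "side" or "top" or "wrist"; returns the picture (400x640x3 uint8, red, green, blue); there is no depth.
- vision.get_calibration(name): a dict with "camera_matrix" (3x3 intrinsics, pixels), "dist" ([k1, k2, p1, p2, k3] as OpenCV has them; the pictures are not rectified), "origin" and "rotation" of the camera in the world; the wrist camera has in their place "T_tool_cam" (4x4, takes a point from camera to tool coordinates, whose origin is the TCP and whose axes are the tool frame's). Camera axes: x right, y down, z forward; pixel columns grow to the right and rows downward; lengths in m; the calibration is good to about 2 mm. A picture is of the moment at which its call begins: read the wrist's pose just before it. get_calibration takes no time and is no camera call.
- workorder.job_done(): hands the job in, once; it reports no verdict.
Trained networks look in the newest picture that a camera, given by its name, has taken for a name from the list of things; names that differ only in an ending like _2 or _b are one class to them, and where a whole thing is asked for, a point or a joint stands for the part that bears it (a point fixed in the world has none). Each returns a list of dicts, best first, with "conf" (0 to 1); they miss things now and then, are a little off and sometimes report something else, mostly with a low value. They report only what shows in the picture. A call takes as long as a camera call. They do not tell look-alikes from the thing itself.
- nets.look_for(camera, thing): "point" ([x, y, z] in m, in world coordinates, good to about 4 mm: the middle of the surface that is visible of it).
- nets.masks_of(camera, thing): "mask" (400x640 bool, what is visible of it).
The state is a dict: "clock": time; "joints": joint angles; "qvel": joint speeds; "effort": joint torques, N m; "ee_pos": TCP position; "tcp_rot": TCP orientation; "ft_force": force on the tool from outside, world axes, zero at the start; "wrist_torque": the same for the moment, N m; "opening": opening from 0.0 (shut) to 1.0 (fully open).
Only numpy, scipy, OpenCV 4.12 (cv2) and the standard library are available. Lean on these libraries where they do the work, as an engineer would, in place of code of your own. Each camera call takes 0.05 s, during which the arm holds its last target.

## Working session

There is one attempt and no reset: what is moved stays moved. The work goes in short steps, Python scripts to look and compute and a tool call to move; the robot and the scene stay as the last step left them, time stands still between calls to the robot, and variables do not carry over. Pictures are saved under pics/ and viewed, and the job is handed in when it is done.

Besides the shell and the picture viewer there is one more tool, called by a JSON object that holds its "op" and its "data", one argument or row to a line. drive_tool: Moves the arm, as the interface text tells. Its arguments: {"type":"object","properties":{"steps":{"type":"array"}},"required":["steps"]}

```bash
ls; mkdir -p pics; python3 - <<'E'
from rig import get_state, vision, workorder, nets
import cv2
s=get_state(); print({k:s[k] for k in ('clock','ee_pos','tcp_rot','opening','ft_force')})
for n in ('top','side','wrist'):
    im=vision.grab_frame(n); cv2.imwrite(f'pics/{n}0.png',im[:,:,::-1])
    c=vision.get_calibration(n); print(n,c)
E
```

```text
pics
{'clock': 0.0, 'ee_pos': array([0.19640446, 0.59298193, 0.40386483]), 'tcp_rot': array([-0.4144761 ,  0.57372081,  0.41361205,  0.57269456]), 'opening': 0.997968939113952, 'ft_force': array([-0.72167089, -0.55705274, -0.92366786])}
top {'camera_matrix': array([[472.66595974,   0.        , 321.56299984],
       [  0.        , 472.66595974, 200.42582352],
       [  0.        ,   0.        ,   1.        ]]), 'dist': array([-0.10081482,  0.        ,  0.        ,  0.        ,  0.        ]), 'origin': array([0.41138064, 0.00988345, 1.18945033]), 'rotation': array([-0.70414001,  0.70624788, -0.05505279,  0.04868238])}
side {'camera_matrix': array([[381.2917373 ,   0.        , 321.50947675],
       [  0.        , 381.2917373 , 199.53942619],
       [  0.        ,   0.        ,   1.        ]]), 'dist': array([-0.01189252,  0.        ,  0.        ,  0.        ,  0.        ]), 'origin': array([ 0.57067252, -0.507967  ,  0.69964526]), 'rotation': array([ 0.93778   , -0.01466204,  0.0150744 , -0.34659265])}
wrist {'camera_matrix': array([[317.93532117,   0.        , 322.48425299],
       [  0.        , 317.93532117, 200.74479869],
       [  0.        ,   0.        ,   1.        ]]), 'dist': array([-0.01670733,  0.        ,  0.        ,  0.        ,  0.        ]), 'T_tool_cam': array([[ 2.53255739e-04, -2.76978336e-01,  9.60876130e-01,
         3.01106921e-02],
       [-1.73107358e-04, -9.60876158e-01, -2.76978299e-01,
         7.05881600e-02],
       [ 9.99999953e-01, -9.61883843e-05, -2.91294390e-04,
        -1.94073688e-04],
       [ 0.00000000e+00,  0.00000000e+00,  0.00000000e+00,
         1.00000000e+00]])}
```

View pics/top0.png

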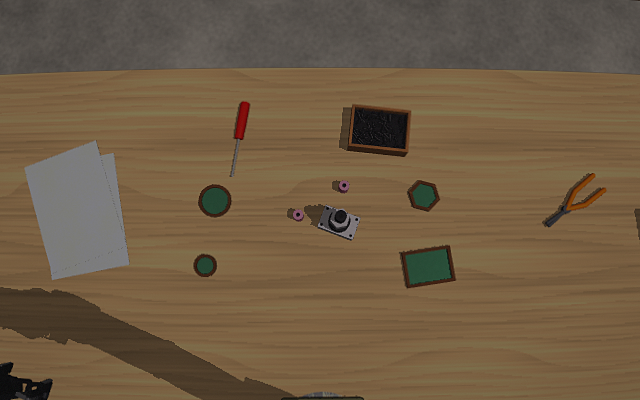

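View pics/side0.png

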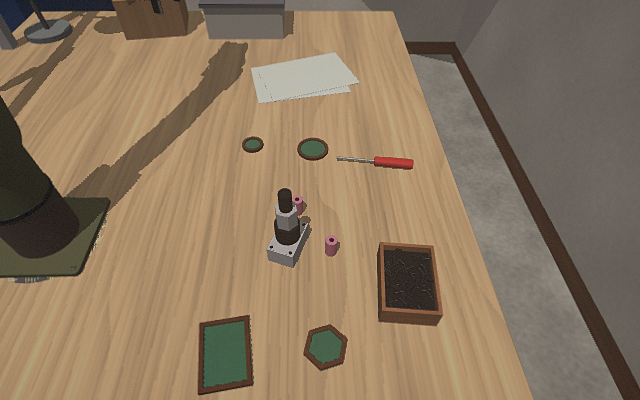

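View pics/wrist0.png

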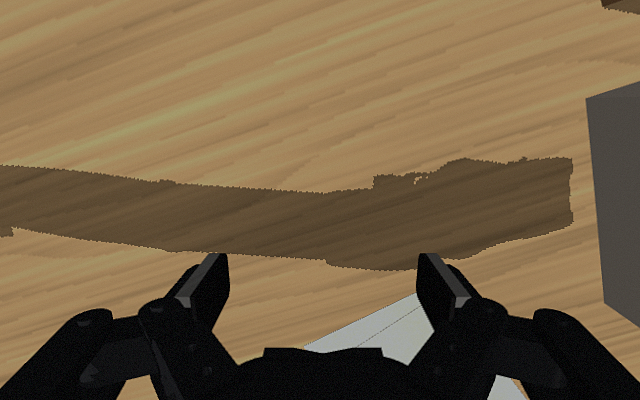

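```bash
cat > h.py <<'E'
import numpy as np, cv2
from scipy.spatial.transform import Rotation as R
from rig import get_state, vision, workorder, nets
def campose(n, st=None):
    c=vision.get_calibration(n)
    if n=='wrist':
        st=st or get_state(); T=np.eye(4); T[:3,:3]=R.from_quat(st['tcp_rot']).as_matrix(); T[:3,3]=st['ee_pos']
        W=T@c['T_tool_cam']; return c,W[:3,3],W[:3,:3]
    return c,np.array(c['origin']),R.from_quat(c['rotation']).as_matrix()
def toplane(n,px,z,st=None):
    c,o,M=campose(n,st)
    p=cv2.undistortPoints(np.asarray(px,float).reshape(-1,1,2),c['camera_matrix'],c['dist']).reshape(-1,2)
    d=np.c_[p,np.ones(len(p))]@M.T
    return (o+d*((z-o[2])/d[:,2])[:,None])
def proj(n,P,st=None):
    c,o,M=campose(n,st)
    q=(np.asarray(P,float).reshape(-1,3)-o)@M
    return cv2.projectPoints(q,np.zeros(3),np.zeros(3),c['camera_matrix'],c['dist'])[0].reshape(-1,2)
def contour(m):
    cs=cv2.findContours(m.astype(np.uint8),cv2.RETR_EXTERNAL,cv2.CHAIN_APPROX_NONE)[0]
    return max(cs,key=cv2.contourArea).reshape(-1,2)
def polyfit(n,m,z,st=None):
    P=toplane(n,contour(m),z,st)[:,:2]
    (cx,cy),(w,h),a=cv2.minAreaRect((P*1000).astype(np.float32))
    return np.array([cx,cy])/1000,(w,h),a
E
python3 - <<'E'
from h import *
print(R.from_quat(vision.get_calibration('top')['rotation']).as_matrix().round(2))
for n in ['bush_mid','hex_mid','hub_mid','block_mid','nest_bush','nest_hex','nest_hub','nest_block']:
    for cam in ('top','side'):
        vision.grab_frame(cam)
        for r in nets.look_for(cam,n)[:3]: print(n,cam,np.round(r['point'],4),round(r['conf'],2))
    if n.startswith('nest'):
      for cam in ('top','side'):
        vision.grab_frame(cam)
        ms=nets.masks_of(cam,n)
        for r in ms[:2]:
            print('   mask',cam,round(r['conf'],2),r['mask'].sum(),polyfit(cam,r['mask'],0.01))
print(get_state()['clock'])
E
```

```text
[[-0.   -0.99  0.15]
 [-1.    0.   -0.01]
 [ 0.01 -0.15 -0.99]]
bush_mid top [ 0.6181 -0.0549  0.0469] 0.59
bush_mid top [ 0.5188 -0.0343  0.1377] 0.26
bush_mid side [ 0.5255 -0.0498  0.1656] 0.89
bush_mid side [ 0.6196 -0.0661  0.0378] 0.81
bush_mid side [0.5493 0.0495 0.0385] 0.47
hex_mid top [ 0.5208 -0.0366  0.1359] 0.57
hex_mid side [ 0.5308 -0.056   0.1202] 0.82
hub_mid top [ 0.4159 -0.2671  0.0053] 0.59
hub_mid side [ 0.5311 -0.0617  0.0724] 0.65
block_mid top [ 0.5189 -0.0354  0.0464] 0.78
block_mid side [ 0.5296 -0.0756  0.0372] 0.69
nest_bush top [0.4213 0.2966 0.0091] 0.93
nest_bush side [0.4222 0.2884 0.0076] 0.79
   mask top 0.92 414 (array([0.4229686 , 0.29073181]), (51.976619720458984, 58.020992279052734), 0.25902482867240906)
   mask top 0.24 2910 (array([ 0.77175317, -0.15013638]), (162.46636962890625, 131.9706268310547), 84.95723724365234)
   mask side 0.71 276 (array([0.42466333, 0.28312808]), (54.1042594909668, 62.66379928588867), 3.6350371837615967)
nest_hex top [ 0.4179 -0.2664  0.0078] 0.55
nest_hex top [ 0.7592 -0.1458  0.0351] 0.2
nest_hex side [ 0.5964 -0.26
[... 191 characters left out ...]
2.85984802246094, 72.26229858398438), 76.7878646850586)
nest_hub top [0.585  0.2672 0.006 ] 0.83
nest_hub side [0.5847 0.27   0.0051] 0.62
   mask top 0.68 855 (array([0.58646149, 0.26984668]), (84.35987854003906, 79.34538269042969), 89.93791961669922)
   mask side 0.95 567 (array([0.58705035, 0.26248401]), (87.89249420166016, 81.22235107421875), 89.04270935058594)
nest_block top [ 0.4192 -0.2698  0.0075] 0.9
nest_block side [ 0.4138 -0.2722  0.0021] 0.57
   mask top 0.78 1758 (array([ 0.41875696, -0.26701855]), (88.52342224121094, 125.71311950683594), 8.606366157531738)
   mask side 0.92 3817 (array([ 0.41902328, -0.26982721]), (95.09625244140625, 127.11991119384766), 9.27205753326416)
2.55
```

```bash
cat >> h.py <<'E'
def target_R(psi):
    z=np.array([np.cos(psi),np.sin(psi),0]); x=np.array([0,0,-1.]); return np.column_stack([x,np.cross(z,x),z])
def cur_psi(st=None):
    st=st or get_state(); M=R.from_quat(st['tcp_rot']).as_matrix(); return np.arctan2(M[1,2],M[0,2]),M
def plan(xyz,psi_deg=None):
    """print shift in tool units and turn in units; shift expressed in axes of TARGET orientation and of current"""
    st=get_state(); p,M=cur_psi(st)
    psi=p if psi_deg is None else np.deg2rad(psi_deg)
    T=target_R(psi); d=np.array(xyz)-st['ee_pos']
    rv=R.from_matrix(M.T@T).as_rotvec(degrees=True)/6
    print('t',round(st['clock'],2),'pos',st['ee_pos'].round(4),'psi',np.rad2deg(p).round(2),'open',round(st['opening'],3),'F',st['ft_force'].round(1))
    print(' turn units',rv.round(2),' shift cur axes',(M.T@d/0.03).round(2),' shift target axes',(T.T@d/0.03).round(2))
E
python3 - <<'E'
from h import *
print(cur_psi())
plan([0.50,-0.03,0.42],20)
im=vision.grab_frame('top')
cv2.imwrite('pics/topz.png',cv2.resize(im[160:280,260:460,::-1],None,fx=4,fy=4,interpolation=cv2.INTER_CUBIC))
E
```

```text
(np.float64(1.2510522688055856), array([[-9.54176115e-06, -9.49315898e-01,  3.14323601e-01],
       [ 3.85969323e-05,  3.14323600e-01,  9.49315897e-01],
       [-9.99999999e-01,  2.11900723e-05,  3.36414807e-05]]))
t 2.55 pos [0.1964 0.5933 0.4047] psi 71.68 open 1.0 F [0.2 0.1 0.8]
 turn units [ 8.61  0.   -0.  ]  shift cur axes [ -0.51 -16.14 -16.54]  shift target axes [ -0.51 -22.99   2.4 ]
```

View pics/topz.png

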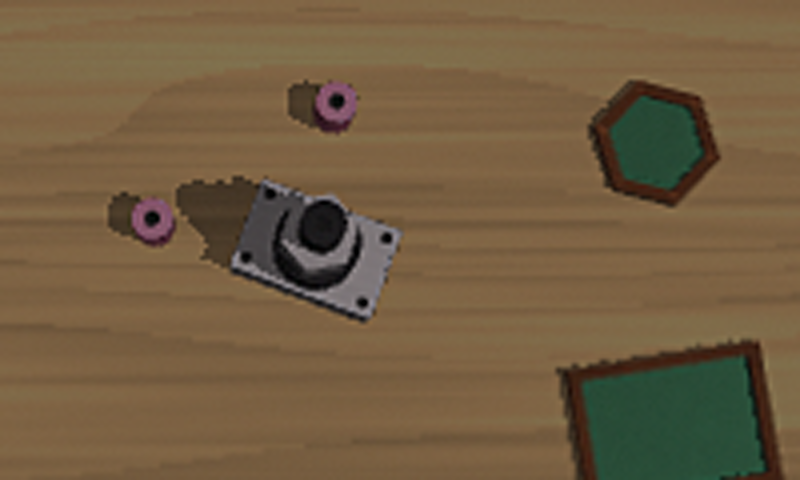

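{"op": "drive_tool", "data": {
  "steps": [0, -1, -1, 0, 0, 0, 1, 0, -1, -1, 0, 0, 0, 1, 0, -1, -1, 0, 0, 0, 1, 0, -1, -1, 0, 0, 0, 1, 0, -1, -1, 0, 0, 0, 1, 0, -1, -1, 0, 0, 0, 1, 0, -1, -1, 0, 0, 0, 1, 0, -1, -1, 0, 0, 0, 1]
}}

```text
clock: 3.6
ee_pos: [0.3495, 0.2889, 0.4049]
tcp_rot: [-0.414, 0.573, 0.414, 0.574]
ft_force: [0.7, -0.2, 0.7]
opening: 0.999
```

{"op": "drive_tool", "data": {
  "steps": [0, -1, -1, 0, 0, 0, 1, 0, -1, -1, 0, 0, 0, 1, 0, -1, -1, 0, 0, 0, 1, 0, -1, -1, 0, 0, 0, 1, 0, -1, -1, 0, 0, 0, 1, 0, -1, -1, 0, 0, 0, 1, 0, -1, -1, 0, 0, 0, 1, 0, -1, -1, 0, 0, 0, 1]
}}

```text
clock: 4.6
ee_pos: [0.5019, -0.0145, 0.4049]
tcp_rot: [-0.414, 0.573, 0.414, 0.573]
ft_force: [0.5, -0.5, -0.6]
opening: 0.999
```

```bash
python3 - <<'E'
from h import *
px=np.array([(266,182),(400,232),(368,320),(233,268)])/4+[260,160]
P=toplane('top',px,0.044)[:,:2]; print(P.round(4),P.mean(0))
e=P[1]-P[0]+P[2]-P[3]; print('long axis deg',np.rad2deg(np.arctan2(e[1],e[0])),np.linalg.norm(e)/2)
e=P[3]-P[0]+P[2]-P[1]; print('short axis deg',np.rad2deg(np.arctan2(e[1],e[0])),np.linalg.norm(e)/2)
print('bush top',toplane('top',np.array([[323,212]])/4+[260,160],0.176))
plan([0.50,-0.03,0.42],20)
E
```

```text
[[ 0.5682 -0.0128]
 [ 0.5372 -0.0944]
 [ 0.4836 -0.0742]
 [ 0.5155  0.0075]] [ 0.52614429 -0.0434759 ]
long axis deg -111.05339045338911 0.08750261012613599
short axis deg 159.12175915597496 0.056864632040762086
bush top [[ 0.53370421 -0.04089733  0.176     ]]
t 4.6 pos [ 0.5019 -0.0145  0.4049] psi 71.67 open 0.999 F [ 0.5 -0.5 -0.6]
 turn units [8.61 0.01 0.  ]  shift cur axes [-0.5  -0.1  -0.51]  shift target axes [-0.5  -0.46 -0.23]
```

```bash
python3 - <<'E'
from h import *
im=vision.grab_frame('wrist'); cv2.imwrite('pics/w1.png',im[:,:,::-1])
print(proj('wrist',[[.5337,-.0409,.176],[.5261,-.0435,.044]]))
E
```

```text
[[310.31062235 265.80799256]
 [310.62078793 202.40835342]]
```

View pics/w1.png

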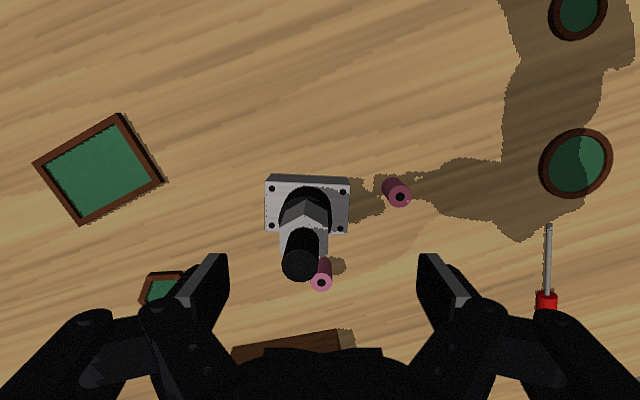

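```bash
python3 - <<'E'
from h import *
im=vision.grab_frame('wrist')
c=im[160:300,240:420,::-1]
c=cv2.resize(cv2.convertScaleAbs(c,alpha=2.0,beta=20),None,fx=4.4,fy=4.2,interpolation=cv2.INTER_CUBIC);cv2.imwrite('pics/w1z.png',c)
print(toplane('wrist',[[299,265]],0.176))
px=[[265,181],[350,181],[347,233],[265,232]]
E
```

```text
[[ 0.52911008 -0.0452456   0.176     ]]
```

View pics/w1z.png

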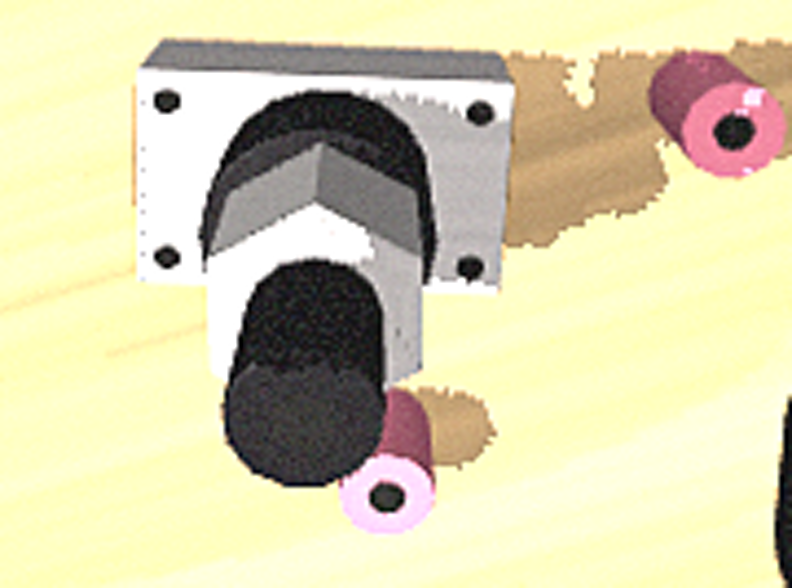

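```bash
cat >> h.py <<'E'
def circ(c,r,z,n=60):
    a=np.linspace(0,2*np.pi,n); return np.c_[c[0]+r*np.cos(a),c[1]+r*np.sin(a),np.full(n,z)]
def hexa(c,psi,af,z):
    a=np.deg2rad(psi+30+60*np.arange(7)); r=af/np.sqrt(3); return np.c_[c[0]+r*np.cos(a),c[1]+r*np.sin(a),np.full(7,z)]
def rect(c,psi,lx,ly,z):
    p=np.deg2rad(psi); u=np.array([np.cos(p),np.sin(p)]);v=np.array([-u[1],u[0]])
    return np.array([[*(np.array(c)+sx*lx/2*u+sy*ly/2*v),z] for sx,sy in ((1,1),(1,-1),(-1,-1),(-1,1),(1,1))])
def overlay(cam,im,polys,box,f,name,st=None,gain=1.6):
    x0,y0,x1,y1=box
    c=cv2.resize(cv2.convertScaleAbs(im[y0:y1,x0:x1,::-1],alpha=gain,beta=10),None,fx=f,fy=f,interpolation=cv2.INTER_CUBIC)
    for P in polys:
        q=(proj(cam,P,st)-[x0,y0]+0.5)*f-0.5
        cv2.polylines(c,[np.round(q).astype(np.int32)],False,(0,255,0) ,1)
    cv2.imwrite(name,c)
E
python3 - <<'E'
from h import *
im=vision.grab_frame('wrist')
P=toplane('wrist',[[309.3,260]],0.176)[0];print(P)
px=np.array([(140,68),(515,80),(500,290),(137,282)])/[4.4,4.2]+[240,160]
B=toplane('wrist',px,0.044)[:,:2]; c=B.mean(0);print(B,c)
e=B[1]-B[0]+B[2]-B[3]; lo=np.rad2deg(np.arctan2(e[1],e[0]));print(lo,np.linalg.norm(e)/2)
H=toplane('wrist',np.array([[212,255],[318,200],[425,250]])/[4.4,4.2]+[240,160],0.132);print(H, [np.rad2deg(np.arctan2(*(H[i+1]-H[i])[1::-1])) for i in (0,1)])
hc=(H[0]+H[2])/2
overlay('wrist',im,[circ(P,.013,.176),rect(c,lo-90,.058,.092,.044)],(240,160,420,300),4.4,'pics/ov1.png')
E
```

```text
[ 0.52657799 -0.03393109  0.176     ]
[[ 0.48267301 -0.06629539]
 [ 0.51445398  0.01830833]
 [ 0.56751077 -0.00177221]
 [ 0.53614835 -0.08782062]] [ 0.52519653 -0.03439497]
69.69490710089158 0.09097971453547922
[[ 0.50842717 -0.04756208  0.132     ]
 [ 0.50416744 -0.02545792  0.132     ]
 [ 0.51995304 -0.01015112  0.132     ]] [np.float64(100.907843489105), np.float64(44.11776573481292)]
```

View pics/ov1.png

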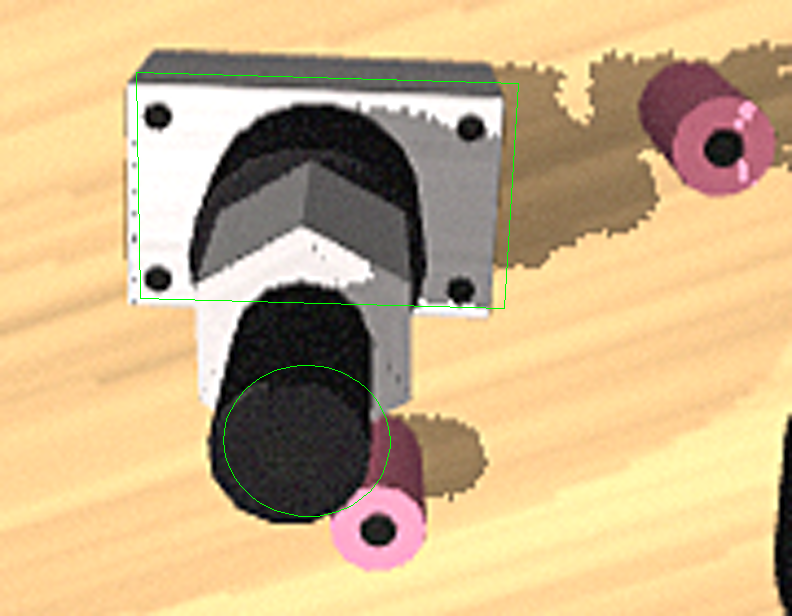

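```bash
python3 - <<'E'
from h import *
import numpy as np
prev=None
for i in range(4):
    st=get_state(); im=vision.grab_frame('wrist')
    print(st['clock'],st['ee_pos'].round(4),st['tcp_rot'].round(4), st['qvel'].round(3).tolist())
    g=cv2.cvtColor(im,cv2.COLOR_RGB2GRAY)[150:300,240:420].astype(np.float32)
    if prev is not None: print(cv2.phaseCorrelate(prev,g))
    prev=g
m=nets.masks_of('wrist','bush_mid')
for r in m[:3]:
    c=contour(r['mask']); print(r['conf'],r['mask'].sum(),c.min(0),c.max(0))
im2=im.copy()
if m: im2[m[0]['mask']]=[255,255,0]
P=toplane('wrist',[[306.5,260.5]],0.176,st)[0]; print(P)
overlay('wrist',im,[circ(P,.013,.176)],(240,160,420,300),4,'pics/ov2.png')
E
```

```text
4.75 [ 0.5019 -0.0156  0.4046] [-0.4129  0.5743  0.4121  0.5744] [-0.049, -0.012, -0.053, 0.034, -0.014, -0.004, -0.015]
4.8 [ 0.5013 -0.0138  0.4046] [-0.4134  0.5736  0.4135  0.5737] [-0.034, -0.007, -0.03, 0.02, -0.005, -0.002, -0.002]
((-1.6562746754220683, 1.4303328339139227), 1.0049484789813006)
4.85 [ 0.501  -0.0126  0.4047] [-0.4138  0.5731  0.4144  0.5732] [-0.023, -0.007, -0.013, 0.01, -0.0, -0.001, 0.001]
((-0.963089284877995, 0.6805739384367229), 0.9858822318183051)
4.9 [ 0.5009 -0.0121  0.4047] [-0.4142  0.5728  0.4148  0.5729] [-0.012, -0.003, -0.003, 0.004, 0.002, -0.001, 0.002]
((-0.3971550813050442, 0.3361563633639548), 0.9936430874577274)
0.75 566 [309 258] [329 294]
0.63 1611 [279 230] [315 283]
0.55 665 [379 179] [409 209]
[ 0.52524481 -0.0317572   0.176     ]
```

View pics/ov2.png

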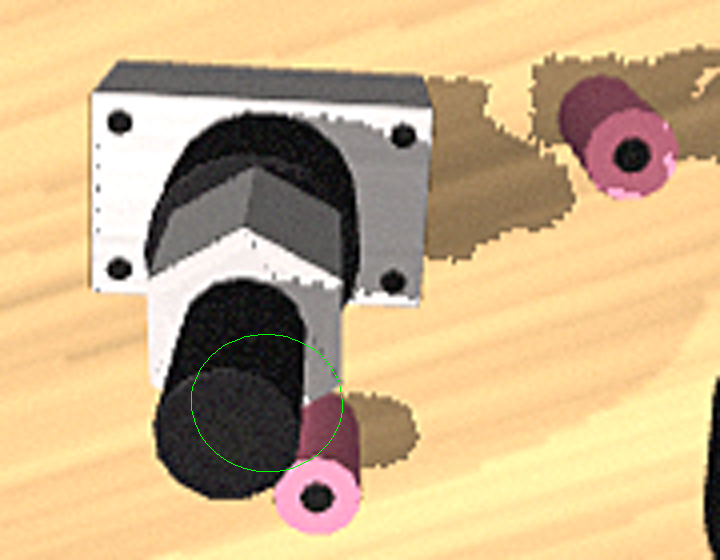

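```bash
python3 - <<'E'
from h import *
st=get_state(); im=vision.grab_frame('wrist'); print(st['ee_pos'])
P=toplane('wrist',[[297.3,267.8]],0.176,st)[0]; print(P)
px=np.array([(91,93),(432,108),(418,306),(91,290)])/4+[240,160]
B=toplane('wrist',px,0.044,st)[:,:2]; c=B.mean(0)
e=B[1]-B[0]+B[2]-B[3]; lo=np.rad2deg(np.arctan2(e[1],e[0]));print('block',c,lo,np.linalg.norm(e)/2)
# hex: project edges at z .132: front corners
H=toplane('wrist',np.array([[148,275],[246,226],[342,275]])/4+[240,160],0.132,st);
psi=70.
hc=H[1][:2]-.0231*np.array([np.cos(np.deg2rad(160)),np.sin(np.deg2rad(160))]); print('hex',H,hc)
for q in (lo,): pass
hb=toplane('wrist',np.array([[252,200]])/4+[240,160],0.088,st); print(hb)
overlay('wrist',im,[circ(P,.013,.176),rect(c,lo-90,.058,.092,.044),hexa(hc,psi,.04,.132)],(240,160,420,300),4,'pics/ov3.png',st)
plan([P[0],P[1],0.32])
E
```

```text
[ 0.50085594 -0.01184397  0.40478514]
[ 0.52856945 -0.03944565  0.176     ]
block [ 0.52846794 -0.04162225] 69.01539146068353 0.09121789223445718
hex [[ 0.51111167 -0.05436253  0.132     ]
 [ 0.50738756 -0.03190366  0.132     ]
 [ 0.52344945 -0.01679126  0.132     ]] [ 0.52909446 -0.03980433]
[[ 0.51505294 -0.03601367  0.088     ]]
t 5.05 pos [ 0.5009 -0.012   0.4048] psi 71.82 open 0.996 F [ 0.2 -0.4 -0.7]
 turn units [ 0.  0. -0.]  shift cur axes [ 2.83 -1.16 -0.58]  shift target axes [ 2.83 -1.16 -0.58]
```

View pics/ov3.png

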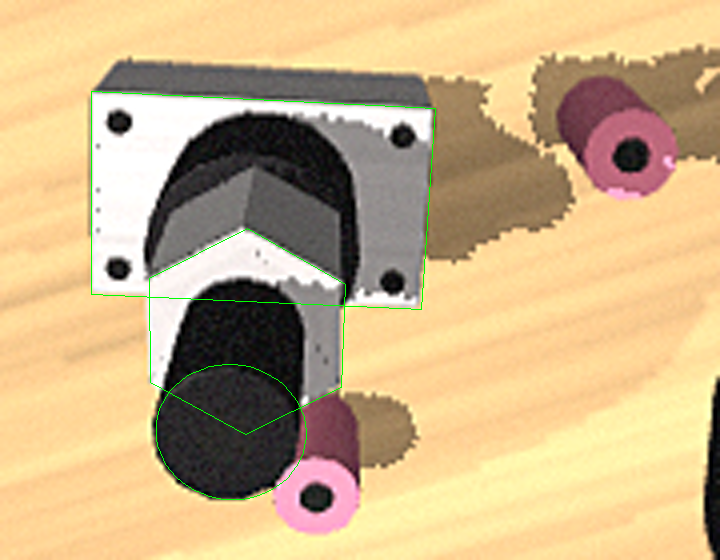

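{"op": "drive_tool", "data": {
  "steps": [0, -0.6, -0.3, 0, 0, 0, 1, 0, -0.56, -0.28, 0, 0, 0, 1, 0.93, 0, 0, 0, 0, 0, 1, 1, 0, 0, 0, 0, 0, 1, 0.9, 0, 0, 0, 0, 0, 1, 0, 0, 0, 0, 0, 0, 1, 0, 0, 0, 0, 0, 0, 1]
}}

```text
clock: 5.92
ee_pos: [0.5292, -0.0401, 0.3206]
tcp_rot: [-0.414, 0.573, 0.414, 0.573]
ft_force: [-0.1, -0.0, 0.1]
opening: 0.998
```

```bash
python3 - <<'E'
from h import *
plan([.5286,-.0394,0.32])
st=get_state(); im=vision.grab_frame('wrist'); cv2.imwrite('pics/w2.png',im[:,:,::-1])
plan([.5286,-.0394,0.32])
E
```

```text
t 5.92 pos [ 0.5292 -0.0401  0.3206] psi 71.73 open 0.998 F [-0.1 -0.   0.1]
 turn units [-0.    0.01  0.01]  shift cur axes [0.02 0.03 0.02]  shift target axes [0.02 0.03 0.02]
t 5.97 pos [ 0.5293 -0.0403  0.3209] psi 71.71 open 0.999 F [0.4 0.2 0.3]
 turn units [-0.    0.01  0.02]  shift cur axes [0.03 0.03 0.02]  shift target axes [0.03 0.03 0.02]
```

View pics/w2.png

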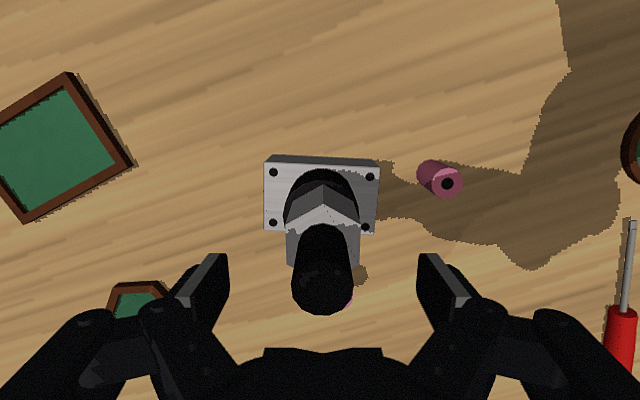

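{"op": "drive_tool", "data": {
  "steps": [0, 0, 0, 0, 0, 0, 0, 0, 0, 0, 0, 0, 0, 0, 0, 0, 0, 0, 0, 0, 0, 0, 0, 0, 0, 0, 0, 0, 0, 0, 0, 0, 0, 0, 0, 0, 0, 0, 0, 0, 0, 0]
}}

```text
clock: 6.72
ee_pos: [0.5289, -0.0407, 0.3202]
tcp_rot: [-0.414, 0.573, 0.414, 0.573]
ft_force: [-0.9, -0.5, 5.8]
opening: 0.285
```

{"op": "drive_tool", "data": {
  "steps": [-0.5, 0, 0, 0, 0, 0, 0, -1, 0, 0, 0, 0, 0, 0, -1, 0, 0, 0, 0, 0, 0]
}}

```text
clock: 7.1
ee_pos: [0.5287, -0.0407, 0.3961]
tcp_rot: [-0.414, 0.573, 0.414, 0.573]
ft_force: [0.6, -1.2, -0.4]
opening: 0.288
```

```bash
python3 - <<'E'
from h import *
plan([.423,.290,0.395])
st=get_state(); im=vision.grab_frame('wrist'); cv2.imwrite('pics/w3.png',im[:,:,::-1])
E
```

```text
t 7.1 pos [ 0.5287 -0.0407  0.3961] psi 71.68 open 0.288 F [ 0.6 -1.2 -0.4]
 turn units [ 0.  0. -0.]  shift cur axes [0.04 6.81 9.36]  shift target axes [0.04 6.81 9.36]
```

View pics/w3.png

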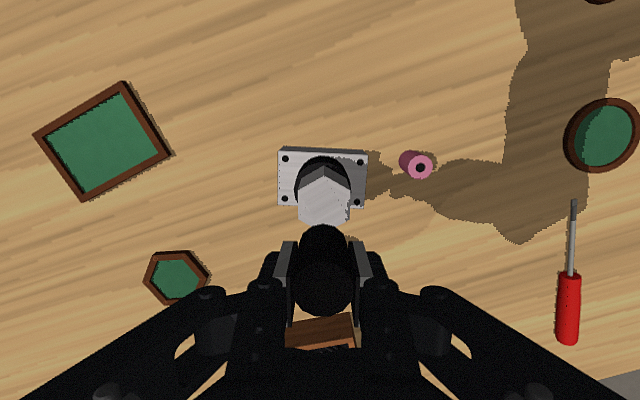

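{"op": "drive_tool", "data": {
  "steps": [0, 0.68, 0.94, 0, 0, 0, 0, 0, 0.68, 0.94, 0, 0, 0, 0, 0, 0.68, 0.94, 0, 0, 0, 0, 0, 0.68, 0.94, 0, 0, 0, 0, 0, 0.68, 0.94, 0, 0, 0, 0, 0, 0.68, 0.94, 0, 0, 0, 0, 0, 0.68, 0.94, 0, 0, 0, 0, 0, 0.68, 0.94, 0, 0, 0, 0]
}}

```text
clock: 8.15
ee_pos: [0.4444, 0.2258, 0.3953]
tcp_rot: [-0.414, 0.573, 0.414, 0.573]
ft_force: [-0.5, 0.5, -0.7]
opening: 0.286
```

{"op": "drive_tool", "data": {
  "steps": [0, 0.68, 0.94, 0, 0, 0, 0, 0, 0.68, 0.94, 0, 0, 0, 0, 0, 0, 0, 0, 0, 0, 0, 0, 0, 0, 0, 0, 0, 0, 0, 0, 0, 0, 0, 0, 0]
}}

```text
clock: 8.78
ee_pos: [0.4243, 0.2899, 0.3949]
tcp_rot: [-0.414, 0.574, 0.413, 0.574]
ft_force: [1.3, -0.2, 0.8]
opening: 0.286
```

```bash
python3 - <<'E'
from h import *
plan([.423,.290,0.395])
st=get_state(); im=vision.grab_frame('wrist'); cv2.imwrite('pics/w4.png',im[:,:,::-1])
for n,d in (('nest_bush',.058),('nest_hub',.084)):
  for r in nets.masks_of('wrist',n)[:2]:
    print(n,r['conf'],polyfit('wrist',r['mask'],.010,st), contour(r['mask']).mean(0))
overlay('wrist',im,[circ([.423,.29],.029,.01),circ([.423,.29],.021,.01),circ([.586,.27],.042,.01)],(160,60,480,300),2.4,'pics/ov4.png',st)
E
```

```text
t 8.78 pos [0.4243 0.2899 0.3949] psi 71.55 open 0.286 F [ 1.3 -0.2  0.8]
 turn units [ 0.   -0.01  0.  ]  shift cur axes [-0.    0.04 -0.01]  shift target axes [-0.    0.04 -0.01]
nest_bush 0.92 (array([0.42229788, 0.29179745]), (55.97825622558594, 56.302494049072266), 45.232093811035156) [324.02142857 170.95      ]
nest_hub 0.5 (array([0.61359283, 0.25688257]), (27.66183090209961, 34.21917724609375), 18.877988815307617) [343.11940299 316.02985075]
```

View pics/ov4.png

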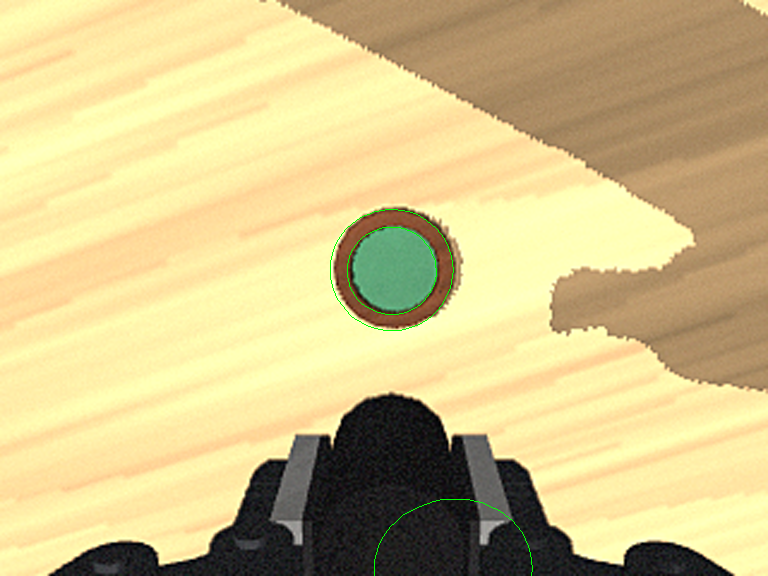

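{"op": "drive_tool", "data": {
  "steps": [1, 0.07, 0.02, 0, 0, 0, 0, 1, 0, 0, 0, 0, 0, 0, 1, 0, 0, 0, 0, 0, 0, 1, 0, 0, 0, 0, 0, 0, 1, 0, 0, 0, 0, 0, 0, 0.8, 0, 0, 0, 0, 0, 0, 0.4, 0, 0, 0, 0, 0, 0, 0, 0, 0, 0, 0, 0, 0]
}}

```text
clock: 9.93
ee_pos: [0.422, 0.2922, 0.2084]
tcp_rot: [-0.414, 0.574, 0.414, 0.573]
ft_force: [-0.1, -0.3, -0.5]
opening: 0.288
```

```bash
python3 - <<'E'
from h import *
plan([.4225,.291,0.193])
st=get_state(); im=vision.grab_frame('wrist')
overlay('wrist',im,[circ([.4225,.291],.021,.01)],(160,60,480,300),2.4,'pics/ov5.png',st)
E
```

```text
t 9.93 pos [0.422  0.2922 0.2084] psi 71.67 open 0.288 F [-0.1 -0.3 -0.5]
 turn units [-0.   -0.01 -0.  ]  shift cur axes [ 0.51 -0.03 -0.03]  shift target axes [ 0.51 -0.03 -0.03]
```

View pics/ov5.png

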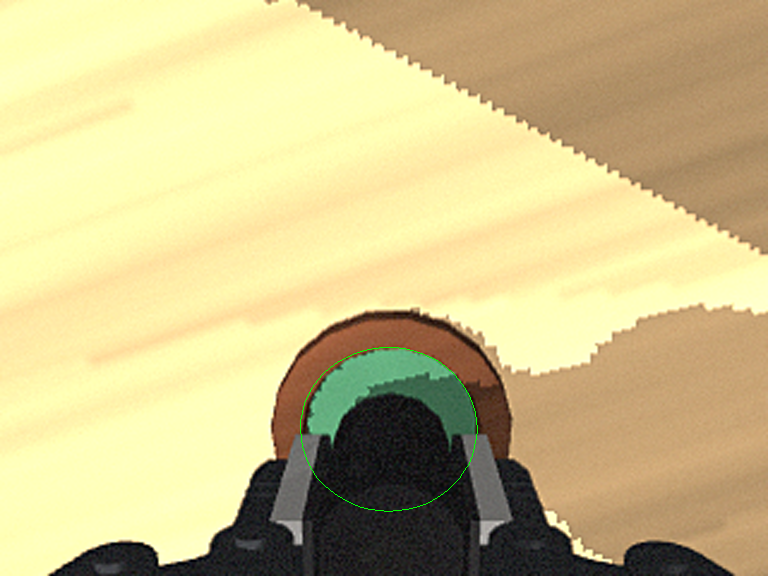

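{"op": "drive_tool", "data": {
  "steps": [0.3, 0, 0, 0, 0, 0, 0, 0.18, 0, 0, 0, 0, 0, 0, 0, 0, 0, 0, 0, 0, 0, 0, 0, 0, 0, 0, 0, 0]
}}

```text
clock: 10.48
ee_pos: [0.422, 0.2924, 0.1945]
tcp_rot: [-0.414, 0.573, 0.414, 0.573]
ft_force: [-0.4, -0.2, -0.1]
opening: 0.286
```

{"op": "drive_tool", "data": {
  "steps": [0.05, 0, 0, 0, 0, 0, 0, 0, 0, 0, 0, 0, 0, 0, 0, 0, 0, 0, 0, 0, 0.4, 0, 0, 0, 0, 0, 0, 0.6, 0, 0, 0, 0, 0, 0, 0.6, 0, 0, 0, 0, 0, 0, 0.6]
}}

```text
clock: 11.22
ee_pos: [0.422, 0.2924, 0.1929]
tcp_rot: [-0.414, 0.573, 0.414, 0.573]
ft_force: [1.1, -0.1, -0.8]
opening: 0.598
```

{"op": "drive_tool", "data": {
  "steps": [-1, 0, 0, 0, 0, 0, 0.8, -1, 0, 0, 0, 0, 0, 1, -1, 0, 0, 0, 0, 0, 1, -1, 0, 0, 0, 0, 0, 1, -1, 0, 0, 0, 0, 0, 1, -1, 0, 0, 0, 0, 0, 1, 0, 0, 0, 0, 0, 0, 1, 0, 0, 0, 0, 0, 0, 1]
}}

```text
clock: 12.22
ee_pos: [0.4217, 0.292, 0.3723]
tcp_rot: [-0.414, 0.574, 0.414, 0.573]
ft_force: [0.7, 0.3, -0.6]
opening: 1.002
```

```bash
python3 - <<'E'
from h import *
plan([.529,-.040,0.375])
st=get_state(); im=vision.grab_frame('wrist')
overlay('wrist',im,[circ([.4225,.291],.021,.01),circ([.4225,.291],.013,.049)],(160,60,480,300),2.4,'pics/ov6.png',st)
E
```

```text
t 12.22 pos [0.4217 0.292  0.3723] psi 71.67 open 1.002 F [ 0.7  0.3 -0.6]
 turn units [-0.   -0.01 -0.  ]  shift cur axes [-0.08 -6.87 -9.38]  shift target axes [-0.09 -6.87 -9.38]
```

View pics/ov6.png

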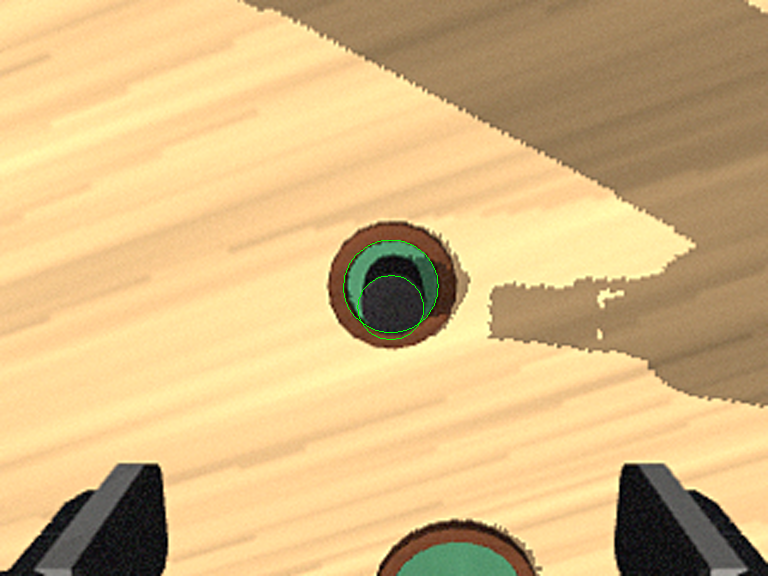

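{"op": "drive_tool", "data": {
  "steps": [0, -0.69, -0.94, 0, 0, 0, 1, 0, -0.69, -0.94, 0, 0, 0, 1, 0, -0.69, -0.94, 0, 0, 0, 1, 0, -0.69, -0.94, 0, 0, 0, 1, 0, -0.69, -0.94, 0, 0, 0, 1, 0, -0.69, -0.94, 0, 0, 0, 1, 0, -0.69, -0.94, 0, 0, 0, 1, 0, -0.69, -0.94, 0, 0, 0, 1]
}}

```text
clock: 13.28
ee_pos: [0.5082, 0.025, 0.3716]
tcp_rot: [-0.414, 0.574, 0.415, 0.572]
ft_force: [-0.1, -0.2, -0.3]
opening: 1.001
```

{"op": "drive_tool", "data": {
  "steps": [0, -0.69, -0.94, 0, 0, 0, 1, 0, -0.66, -0.92, 0, 0, 0, 1, 0, 0, 0, 0, 0, 0, 1, 0, 0, 0, 0, 0, 0, 1, 0, 0, 0, 0, 0, 0, 1]
}}

```text
clock: 13.9
ee_pos: [0.5289, -0.0381, 0.3726]
tcp_rot: [-0.414, 0.573, 0.415, 0.573]
ft_force: [-0.1, 0.5, 0.9]
opening: 1.005
```

```bash
python3 - <<'E'
from h import *
st=get_state(); im=vision.grab_frame('wrist')
overlay('wrist',im,[hexa([.529,-.04],71,.04,.132),circ([.529,-.04],.026,.088),rect([.5285,-.0416],-21,.058,.092,.044)],(220,120,430,300),3.6,'pics/ov7.png',st)
plan([.529,-.040,0.276],71)
E
```

```text
t 13.95 pos [ 0.5289 -0.0382  0.3727] psi 71.81 open 0.997 F [0.7 1.2 0.7]
 turn units [ 0.14  0.   -0.01]  shift cur axes [ 3.22 -0.02 -0.06]  shift target axes [ 3.22 -0.02 -0.06]
```

View pics/ov7.png

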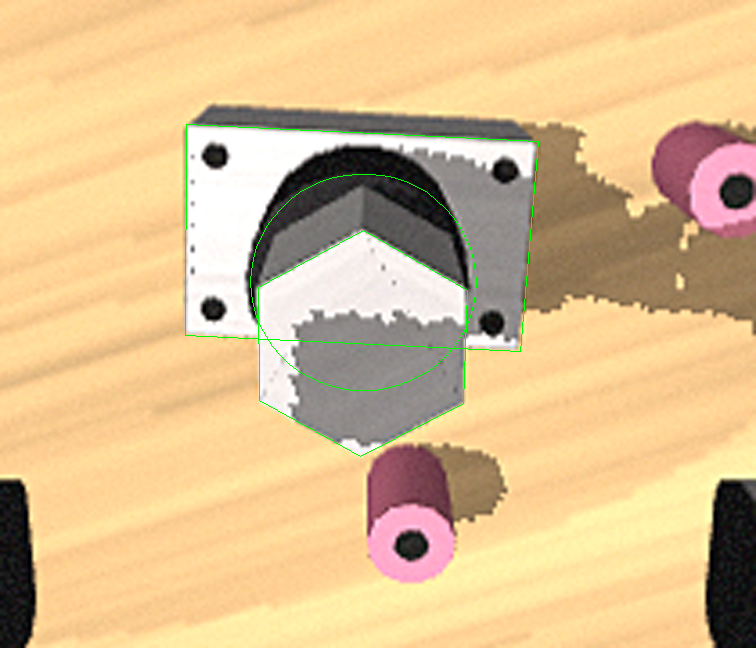

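{"op": "drive_tool", "data": {
  "steps": [1, 0, -0.05, 0.14, 0, 0, 1, 1, 0, 0, 0, 0, 0, 1, 0.8, 0, 0, 0, 0, 0, 1, 0.42, 0, 0, 0, 0, 0, 1, 0, 0, 0, 0, 0, 0, 1, 0, 0, 0, 0, 0, 0, 1]
}}

```text
clock: 14.7
ee_pos: [0.5291, -0.0407, 0.2771]
tcp_rot: [-0.41, 0.576, 0.41, 0.577]
ft_force: [0.1, -0.1, 0.7]
opening: 1.001
```

{"op": "drive_tool", "data": {
  "steps": [0, 0, 0, 0, 0, 0, 0, 0, 0, 0, 0, 0, 0, 0, 0, 0, 0, 0, 0, 0, 0, 0, 0, 0, 0, 0, 0, 0, 0, 0, 0, 0, 0, 0, 0]
}}

```text
clock: 15.32
ee_pos: [0.529, -0.0407, 0.2769]
tcp_rot: [-0.41, 0.576, 0.41, 0.577]
ft_force: [-1.1, 0.7, 5.5]
opening: 0.459
```

{"op": "drive_tool", "data": {
  "steps": [-0.5, 0, 0, 0, 0, 0, 0, -1, 0, 0, 0, 0, 0, 0, -1, 0, 0, 0, 0, 0, 0]
}}

```text
clock: 15.7
ee_pos: [0.5284, -0.0411, 0.3524]
tcp_rot: [-0.41, 0.577, 0.41, 0.576]
ft_force: [0.6, 0.6, -1.4]
opening: 0.461
```

```bash
python3 - <<'E'
from h import *
px=np.array([(635,82),(700,97),(718,155),(673,205),(610,190),(592,130)])/4+[260,160]
P=toplane('top',px,.01); print(P.mean(0)); d=P[:,:2]-P[:,:2].mean(0); print((np.rad2deg(np.arctan2(d[:,1],d[:,0]))%60))
plan([.598,-.262,0.35])
E
```

```text
[ 0.5972243  -0.26089197  0.01      ]
[16.02271497 14.40075125 19.08382511 14.49032864 15.3244837  18.09675246]
t 15.7 pos [ 0.5284 -0.0411  0.3524] psi 70.83 open 0.461 F [ 0.6  0.6 -1.4]
 turn units [-0.   -0.   -0.01]  shift cur axes [ 0.08 -4.61 -6.19]  shift target axes [ 0.08 -4.61 -6.19]
```

{"op": "drive_tool", "data": {
  "steps": [0, -0.66, -0.88, 0, 0, 0, 0, 0, -0.66, -0.88, 0, 0, 0, 0, 0, -0.66, -0.88, 0, 0, 0, 0, 0, -0.66, -0.88, 0, 0, 0, 0, 0, -0.66, -0.88, 0, 0, 0, 0, 0, -0.66, -0.88, 0, 0, 0, 0, 0, -0.65, -0.9, 0, 0, 0, 0]
}}

```text
clock: 16.58
ee_pos: [0.5983, -0.2626, 0.3517]
tcp_rot: [-0.409, 0.576, 0.41, 0.576]
ft_force: [0.6, 0.5, -2.2]
opening: 0.462
```

{"op": "drive_tool", "data": {
  "steps": [0, 0, 0, 1, 0, 0, 0, 0, 0, 0, 1, 0, 0, 0, 0, 0, 0, 1, 0, 0, 0, 0, 0, 0, 1, 0, 0, 0, 0, 0, 0, 0.15, 0, 0, 0, 0, 0, 0, 0, 0, 0, 0, 0, 0, 0, 0, 0, 0, 0]
}}

```text
clock: 17.45
ee_pos: [0.5984, -0.2616, 0.3513]
tcp_rot: [-0.276, 0.651, 0.276, 0.651]
ft_force: [-0.0, -0.2, -2.3]
opening: 0.457
```

```bash
python3 - <<'E'
from h import *
st=get_state(); im=vision.grab_frame('wrist')
for r in nets.masks_of('wrist','nest_hex')[:2]:
    c=contour(r['mask']); Q=toplane('wrist',c,.01,st); (cc,rr)=cv2.minEnclosingCircle((Q[:,:2]*1000).astype(np.float32)); print(r['conf'],cc,rr,polyfit('wrist',r['mask'],.01,st))
overlay('wrist',im,[hexa([.598,-.262],46,.072,.01),hexa([.598,-.262],46,.056,.01)],(160,60,480,300),2.4,'pics/ov8.png',st)
plan([.598,-.262,0.21],46)
E
```

```text
0.74 (598.1049194335938, -261.1082763671875) 41.41920852661133 (array([ 0.59448279, -0.25769247]), (72.08334350585938, 72.84941864013672), 46.8812370300293)
t 17.55 pos [ 0.5984 -0.2616  0.3513] psi 45.96 open 0.46 F [ 0.2 -0.3 -1.5]
 turn units [-0.01  0.   -0.  ]  shift cur axes [ 4.71 -0.   -0.02]  shift target axes [ 4.71 -0.   -0.02]
```

View pics/ov8.png

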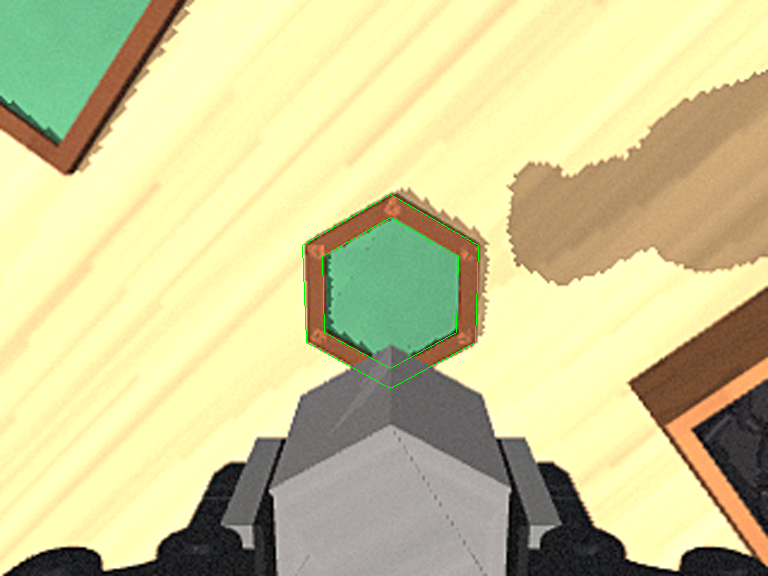

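{"op": "drive_tool", "data": {
  "steps": [1, 0, 0, 0, 0, 0, 0, 1, 0, 0, 0, 0, 0, 0, 1, 0, 0, 0, 0, 0, 0, 1, 0, 0, 0, 0, 0, 0, 0.7, 0, 0, 0, 0, 0, 0, 0.35, 0, 0, 0, 0, 0, 0, 0, 0, 0, 0, 0, 0, 0, 0, 0, 0, 0, 0, 0, 0]
}}

```text
clock: 18.55
ee_pos: [0.5991, -0.2617, 0.2008]
tcp_rot: [-0.276, 0.651, 0.275, 0.652]
ft_force: [-0.2, 0.2, -1.5]
opening: 0.455
```

{"op": "drive_tool", "data": {
  "steps": [0.15, 0, 0, 0, 0, 0, 0, 0.05, 0, 0, 0, 0, 0, 0, 0, 0, 0, 0, 0, 0, 0, 0, 0, 0, 0, 0, 0, 0]
}}

```text
clock: 19.05
ee_pos: [0.5985, -0.2616, 0.194]
tcp_rot: [-0.276, 0.651, 0.276, 0.651]
ft_force: [0.3, 0.8, 0.9]
opening: 0.454
```

{"op": "drive_tool", "data": {
  "steps": [0, 0, 0, 0, 0, 0, 0.6, 0, 0, 0, 0, 0, 0, 0.75, 0, 0, 0, 0, 0, 0, 0.75, 0, 0, 0, 0, 0, 0, 0.75, -0.7, 0, 0, 0, 0, 0, 0.8, -1, 0, 0, 0, 0, 0, 1, -1, 0, 0, 0, 0, 0, 1, -1, 0, 0, 0, 0, 0, 1]
}}

```text
clock: 20.05
ee_pos: [0.5986, -0.2615, 0.3074]
tcp_rot: [-0.276, 0.651, 0.276, 0.651]
ft_force: [-0.6, -0.2, -0.0]
opening: 1.004
```

{"op": "drive_tool", "data": {
  "steps": [-1, 0, 0, 0, 0, 0, 1, 0, 0, 0, 0, 0, 0, 1, 0, 0, 0, 0, 0, 0, 1]
}}

```text
clock: 20.42
ee_pos: [0.5982, -0.2614, 0.3352]
tcp_rot: [-0.276, 0.651, 0.276, 0.651]
ft_force: [0.5, 0.5, 0.4]
opening: 0.998
```

```bash
python3 - <<'E'
from h import *
st=get_state(); im=vision.grab_frame('wrist')
overlay('wrist',im,[hexa([.598,-.262],46,.04,.049),hexa([.598,-.262],46,.056,.01)],(160,60,480,300),2.4,'pics/ov9.png',st)
plan([.529,-.040,0.33],70)
E
```

```text
t 20.48 pos [ 0.5981 -0.2614  0.3345] psi 45.94 open 1.0 F [ 0.2 -0.3 -0.4]
 turn units [-4.01 -0.   -0.01]  shift cur axes [0.15 6.78 3.7 ]  shift target axes [0.15 4.69 6.15]
```

View pics/ov9.png

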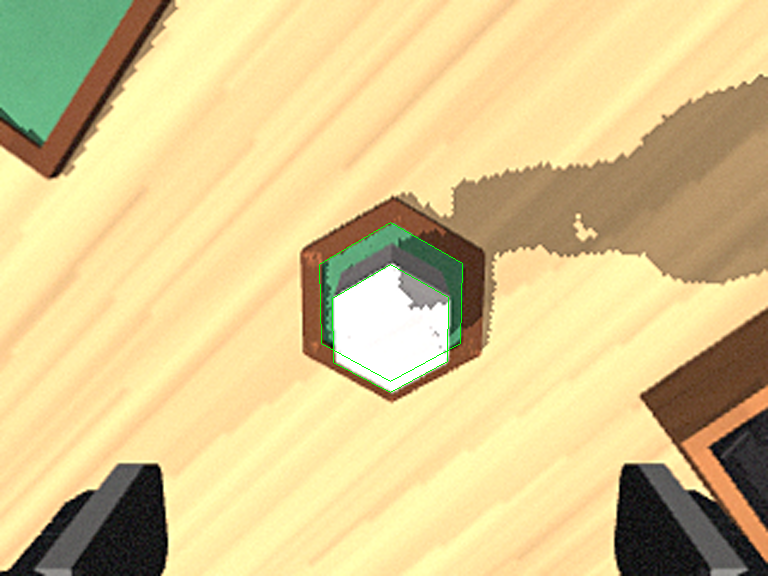

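{"op": "drive_tool", "data": {
  "steps": [0, 0.97, 0.53, 0, 0, 0, 1, 0, 0.97, 0.53, 0, 0, 0, 1, 0, 0.97, 0.53, 0, 0, 0, 1, 0, 0.97, 0.53, 0, 0, 0, 1, 0, 0.97, 0.53, 0, 0, 0, 1, 0, 0.97, 0.53, 0, 0, 0, 1, 0, 0.96, 0.52, 0, 0, 0, 1]
}}

```text
clock: 21.35
ee_pos: [0.5288, -0.0392, 0.334]
tcp_rot: [-0.276, 0.652, 0.276, 0.65]
ft_force: [0.3, 0.2, 0.4]
opening: 1.0
```

{"op": "drive_tool", "data": {
  "steps": [0, 0, 0, 0, 0, 0, 1, 0, 0, 0, 0, 0, 0, 1, 0, 0, 0, 0, 0, 0, 1]
}}

```text
clock: 21.72
ee_pos: [0.5297, -0.0416, 0.3345]
tcp_rot: [-0.275, 0.652, 0.275, 0.651]
ft_force: [-0.4, 0.1, -0.5]
opening: 0.997
```

```bash
python3 - <<'E'
from h import *
st=get_state(); im=vision.grab_frame('wrist')
overlay('wrist',im,[circ([.529,-.04],.026,.088),rect([.5285,-.0416],-21,.058,.092,.044)],(180,100,460,320),2.7,'pics/ov10.png',st)
plan([.529,-.040,0.232])
E
```

```text
t 21.77 pos [ 0.5297 -0.0415  0.3345] psi 45.82 open 0.997 F [0.  0.7 0.5]
 turn units [ 0.   -0.01  0.  ]  shift cur axes [3.42 0.05 0.02]  shift target axes [3.42 0.05 0.02]
```

View pics/ov10.png

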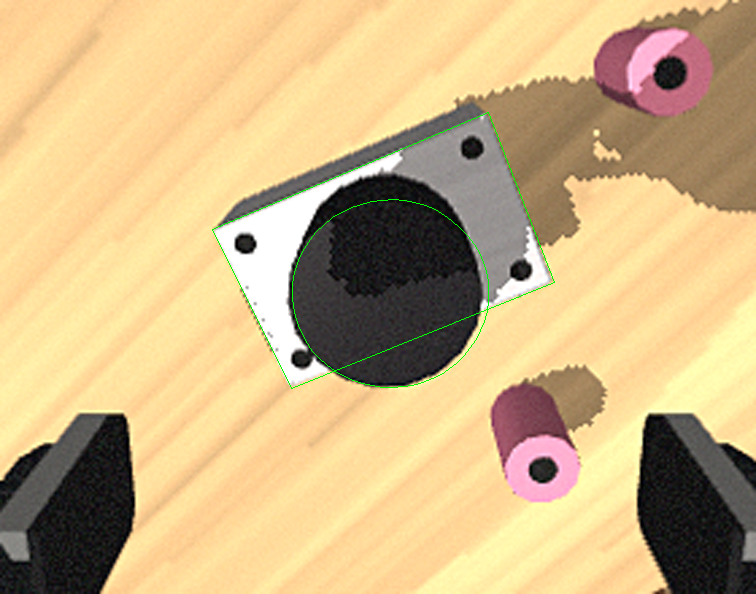

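{"op": "drive_tool", "data": {
  "steps": [1, 0.05, -0.02, 0, 0, 0, 1, 1, 0, 0, 0, 0, 0, 1, 0.9, 0, 0, 0, 0, 0, 1, 0.5, 0, 0, 0, 0, 0, 1, 0, 0, 0, 0, 0, 0, 1, 0, 0, 0, 0, 0, 0, 1]
}}

```text
clock: 22.52
ee_pos: [0.5285, -0.0399, 0.2335]
tcp_rot: [-0.276, 0.651, 0.276, 0.652]
ft_force: [-0.5, -0.7, -0.2]
opening: 1.001
```

{"op": "drive_tool", "data": {
  "steps": [0, 0, 0, 0, 0, 0, 0, 0, 0, 0, 0, 0, 0, 0, 0, 0, 0, 0, 0, 0, 0, 0, 0, 0, 0, 0, 0, 0, 0, 0, 0, 0, 0, 0, 0]
}}

```text
clock: 23.15
ee_pos: [0.5282, -0.0397, 0.2338]
tcp_rot: [-0.276, 0.651, 0.276, 0.651]
ft_force: [-1.4, 1.5, 7.1]
opening: 0.589
```

{"op": "drive_tool", "data": {
  "steps": [-0.5, 0, 0, 0, 0, 0, 0, -1, 0, 0, 0, 0, 0, 0, -1, 0, 0, 0, 0, 0, 0]
}}

```text
clock: 23.52
ee_pos: [0.5278, -0.0397, 0.3092]
tcp_rot: [-0.276, 0.651, 0.276, 0.651]
ft_force: [1.2, -0.1, -1.5]
opening: 0.588
```

```bash
python3 - <<'E'
from h import *
plan([.586,.269,0.31])
E
```

```text
t 23.52 pos [ 0.5278 -0.0397  0.3092] psi 45.94 open 0.588 F [ 1.2 -0.1 -1.5]
 turn units [-0. -0. -0.]  shift cur axes [-0.03  5.76  8.74]  shift target axes [-0.03  5.76  8.74]
```

{"op": "drive_tool", "data": {
  "steps": [0, 0.64, 0.97, 0, 0, 0, 0, 0, 0.64, 0.97, 0, 0, 0, 0, 0, 0.64, 0.97, 0, 0, 0, 0, 0, 0.64, 0.97, 0, 0, 0, 0, 0, 0.64, 0.97, 0, 0, 0, 0, 0, 0.64, 0.97, 0, 0, 0, 0, 0, 0.64, 0.97, 0, 0, 0, 0, 0, 0.64, 0.97, 0, 0, 0, 0]
}}

```text
clock: 24.52
ee_pos: [0.5795, 0.2355, 0.3086]
tcp_rot: [-0.276, 0.651, 0.276, 0.651]
ft_force: [0.1, 0.5, -1.9]
opening: 0.59
```

{"op": "drive_tool", "data": {
  "steps": [0, 0.64, 0.97, 0, 0, 0, 0, 0, 0, 0, 0, 0, 0, 0, 0, 0, 0, 0, 0, 0, 0, 0, 0, 0, 0, 0, 0, 0]
}}

```text
clock: 25.02
ee_pos: [0.5862, 0.267, 0.308]
tcp_rot: [-0.276, 0.652, 0.275, 0.651]
ft_force: [0.4, 0.1, -0.3]
opening: 0.588
```

```bash
python3 - <<'E'
from h import *
st=get_state(); im=vision.grab_frame('wrist')
for r in nets.masks_of('wrist','nest_hub')[:2]:
    print(r['conf'],polyfit('wrist',r['mask'],.01,st))
overlay('wrist',im,[circ([.586,.269],.042,.01),circ([.586,.269],.034,.01)],(160,60,480,300),2.4,'pics/ov11.png',st)
plan([.586,.269,0.1948])
E
```

```text
0.61 (array([0.58025208, 0.2784295 ]), (81.8426742553711, 65.16548919677734), 40.89678192138672)
t 25.12 pos [0.5862 0.2674 0.308 ] psi 45.84 open 0.588 F [-0.4  0.1 -1.1]
 turn units [ 0.   -0.01  0.  ]  shift cur axes [3.77 0.04 0.04]  shift target axes [3.77 0.04 0.03]
```

View pics/ov11.png

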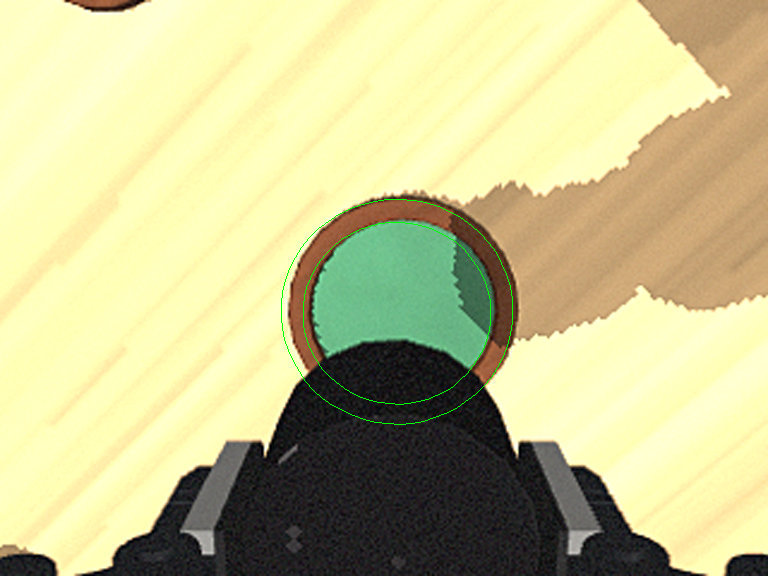

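{"op": "drive_tool", "data": {
  "steps": [1, 0.08, 0.11, 0, 0, 0, 0, 1, 0, 0, 0, 0, 0, 0, 1, 0, 0, 0, 0, 0, 0, 0.5, 0, 0, 0, 0, 0, 0, 0.15, 0, 0, 0, 0, 0, 0, 0, 0, 0, 0, 0, 0, 0, 0, 0, 0, 0, 0, 0, 0]
}}

```text
clock: 26.0
ee_pos: [0.5871, 0.273, 0.1995]
tcp_rot: [-0.276, 0.65, 0.276, 0.652]
ft_force: [-0.2, -0.1, -1.1]
opening: 0.592
```

```bash
python3 - <<'E'
from h import *
st=get_state(); im=vision.grab_frame('wrist')
overlay('wrist',im,[circ([.5855,.2715],.042,.01),circ([.5855,.2715],.034,.01)],(160,60,480,300),2.4,'pics/ov12.png',st)
plan([.5855,.2715,0.1948])
E
```

```text
t 26.05 pos [0.587  0.273  0.1994] psi 45.93 open 0.59 F [ 0.9  0.5 -1.6]
 turn units [-0.    0.02  0.01]  shift cur axes [ 0.15  0.   -0.07]  shift target axes [ 0.15  0.   -0.07]
```

View pics/ov12.png

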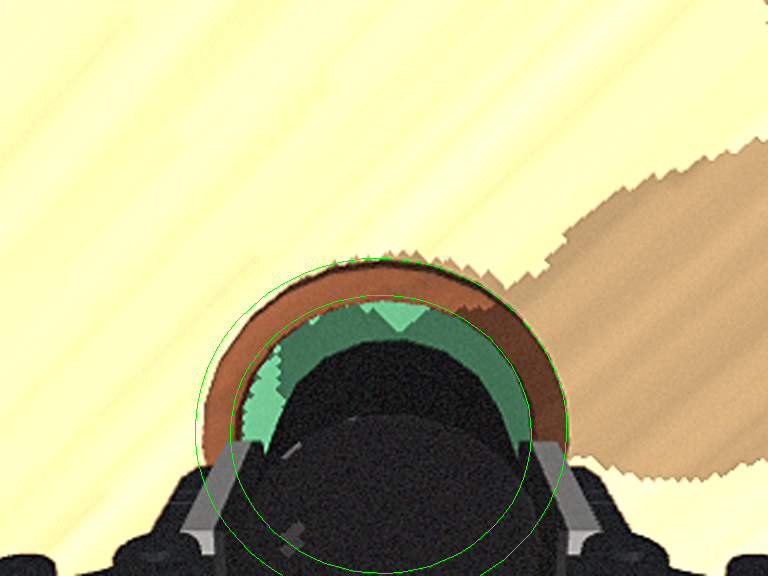

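Centred within the recess; lower and release.

{"op": "drive_tool", "data": {
  "steps": [0.12, 0, -0.02, 0, 0, 0, 0, 0.03, 0, 0, 0, 0, 0, 0, 0, 0, 0, 0, 0, 0, 0, 0, 0, 0, 0, 0, 0, 0]
}}

```text
clock: 26.55
ee_pos: [0.5864, 0.2725, 0.1949]
tcp_rot: [-0.276, 0.651, 0.276, 0.651]
ft_force: [-0.5, 0.2, 5.9]
opening: 0.592
```

Contact felt.

{"op": "drive_tool", "data": {
  "steps": [0, 0, 0, 0, 0, 0, 0.75, 0, 0, 0, 0, 0, 0, 0.85, 0, 0, 0, 0, 0, 0, 0.85, 0, 0, 0, 0, 0, 0, 0.85, -0.7, 0, 0, 0, 0, 0, 0.9, -1, 0, 0, 0, 0, 0, 1, -1, 0, 0, 0, 0, 0, 1, -1, 0, 0, 0, 0, 0, 1]
}}

```text
clock: 27.55
ee_pos: [0.5862, 0.2723, 0.3074]
tcp_rot: [-0.276, 0.65, 0.276, 0.652]
ft_force: [-0.1, -0.6, 0.9]
opening: 1.003
```

{"op": "drive_tool", "data": {
  "steps": [0, 0, 0, 0, 0, 0, 1, 0, 0, 0, 0, 0, 0, 1, 0, 0, 0, 0, 0, 0, 1]
}}

```text
clock: 27.92
ee_pos: [0.5857, 0.2721, 0.304]
tcp_rot: [-0.276, 0.652, 0.276, 0.65]
ft_force: [-0.5, 0.1, -0.7]
opening: 1.001
```

```bash
python3 - <<'E'
from h import *
st=get_state(); im=vision.grab_frame('wrist')
overlay('wrist',im,[circ([.5855,.2715],.026,.049),circ([.5855,.2715],.034,.01)],(160,60,480,300),2.4,'pics/ov13.png',st)
plan([.5285,-.0416,0.31],-21)
E
```

```text
t 27.98 pos [0.5858 0.2722 0.3039] psi 45.94 open 0.998 F [ 0.  -0.3 -0.3]
 turn units [11.16 -0.02  0.  ]  shift cur axes [-0.19 -5.9  -8.84]  shift target axes [ -0.2  -10.45   1.96]
```

View pics/ov13.png

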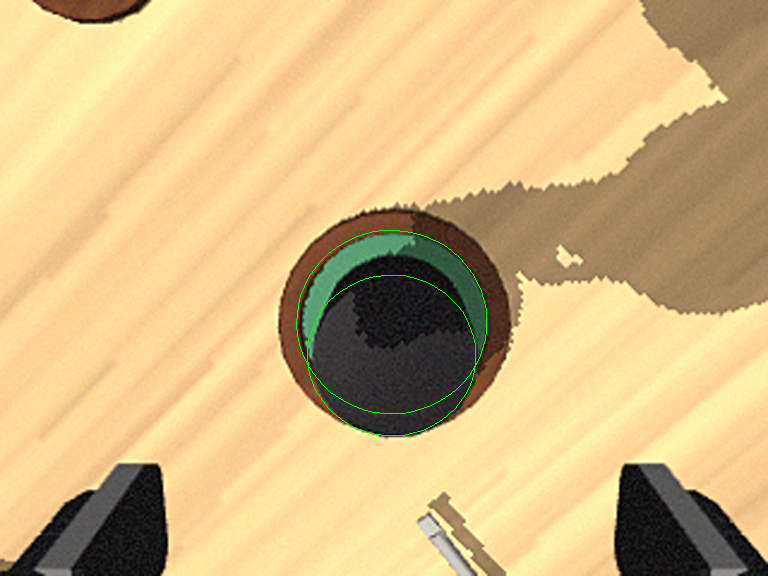

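{"op": "drive_tool", "data": {
  "steps": [0, -0.655, -0.98, 0, 0, 0, 1, 0, -0.655, -0.98, 0, 0, 0, 1, 0, -0.655, -0.98, 0, 0, 0, 1, 0, -0.655, -0.98, 0, 0, 0, 1, 0, -0.655, -0.98, 0, 0, 0, 1, 0, -0.655, -0.98, 0, 0, 0, 1, 0, -0.655, -0.98, 0, 0, 0, 1, 0, -0.655, -0.98, 0, 0, 0, 1]
}}

```text
clock: 28.98
ee_pos: [0.5352, -0.0071, 0.3042]
tcp_rot: [-0.276, 0.651, 0.276, 0.651]
ft_force: [0.2, -0.1, 0.1]
opening: 1.001
```

{"op": "drive_tool", "data": {
  "steps": [0, -0.655, -0.98, 0, 0, 0, 1, 0, 0, 0, 1, 0, 0, 1, 0, 0, 0, 1, 0, 0, 1, 0, 0, 0, 1, 0, 0, 1, 0, 0, 0, 1, 0, 0, 1, 0, 0, 0, 1, 0, 0, 1, 0, 0, 0, 1, 0, 0, 1, 0, 0, 0, 1, 0, 0, 1]
}}

```text
clock: 29.98
ee_pos: [0.5291, -0.0407, 0.3042]
tcp_rot: [-0.023, 0.707, 0.023, 0.706]
ft_force: [0.7, 0.2, 0.6]
opening: 1.0
```

{"op": "drive_tool", "data": {
  "steps": [0, 0, 0, 1, 0, 0, 1, 0, 0, 0, 1, 0, 0, 1, 0, 0, 0, 1, 0, 0, 1, 0, 0, 0, 1, 0, 0, 1, 0, 0, 0, 0.16, 0, 0, 1, 0, 0, 0, 0, 0, 0, 1, 0, 0, 0, 0, 0, 0, 1]
}}

```text
clock: 30.85
ee_pos: [0.5292, -0.0409, 0.3047]
tcp_rot: [0.129, 0.695, -0.129, 0.695]
ft_force: [-0.7, 0.4, 0.0]
opening: 0.996
```

```bash
python3 - <<'E'
from h import *
st=get_state(); im=vision.grab_frame('wrist')
overlay('wrist',im,[rect([.5285,-.0416],-21,.058,.092,.044)],(160,60,480,300),2.4,'pics/ov14.png',st)
plan([.5285,-.0416,0.19],-21); print(st['joints'].round(2))
E
```

```text
t 30.9 pos [ 0.5292 -0.0409  0.3047] psi -20.98 open 1.001 F [ 0.4  0.8 -0.1]
 turn units [ 0. -0. -0.]  shift cur axes [ 3.82 -0.03 -0.01]  shift target axes [ 3.82 -0.03 -0.01]
[-0.11  0.73  0.17  1.95 -0.24  0.48 -0.14]
```

View pics/ov14.png

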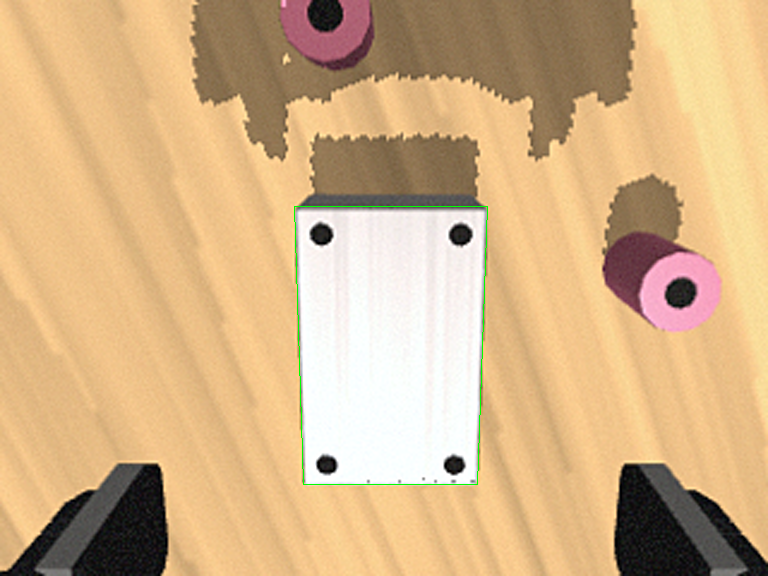

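{"op": "drive_tool", "data": {
  "steps": [1, 0, 0, 0, 0, 0, 1, 1, 0, 0, 0, 0, 0, 1, 1, 0, 0, 0, 0, 0, 1, 0.6, 0, 0, 0, 0, 0, 1, 0.2, 0, 0, 0, 0, 0, 1, 0, 0, 0, 0, 0, 0, 1, 0, 0, 0, 0, 0, 0, 1]
}}

```text
clock: 31.78
ee_pos: [0.5296, -0.0409, 0.1916]
tcp_rot: [0.129, 0.695, -0.129, 0.696]
ft_force: [-0.2, -1.3, 0.9]
opening: 1.0
```

{"op": "drive_tool", "data": {
  "steps": [0, 0, 0, 0, 0, 0, 0, 0, 0, 0, 0, 0, 0, 0, 0, 0, 0, 0, 0, 0, 0, 0, 0, 0, 0, 0, 0, 0, 0, 0, 0, 0, 0, 0, 0]
}}

```text
clock: 32.4
ee_pos: [0.5293, -0.0407, 0.1916]
tcp_rot: [0.129, 0.695, -0.129, 0.696]
ft_force: [-0.2, -0.3, 5.4]
opening: 0.662
```

{"op": "drive_tool", "data": {
  "steps": [-0.5, 0, 0, 0, 0, 0, 0, -1, 0, 0, 0, 0, 0, 0, -1, 0, 0, 0, 0, 0, 0, -0.7, 0, 0, 0, 0, 0, 0, 0, 0, 0, 0, 0, 0, 0]
}}

```text
clock: 33.02
ee_pos: [0.5295, -0.0408, 0.2884]
tcp_rot: [0.129, 0.694, -0.129, 0.696]
ft_force: [-0.0, 0.3, -4.1]
opening: 0.666
```

```bash
python3 - <<'E'
from h import *
st=get_state(); im=vision.grab_frame('wrist'); cv2.imwrite('pics/w5.png',im[:,:,::-1])
plan([.419,-.268,0.29],9)
E
```

```text
t 33.08 pos [ 0.5291 -0.0407  0.2873] psi -21.01 open 0.661 F [ 0.3 -0.1 -4.6]
 turn units [-5.    0.01 -0.  ]  shift cur axes [-0.1  -8.39 -0.71]  shift target axes [-0.09 -6.91 -4.81]
```

View pics/w5.png

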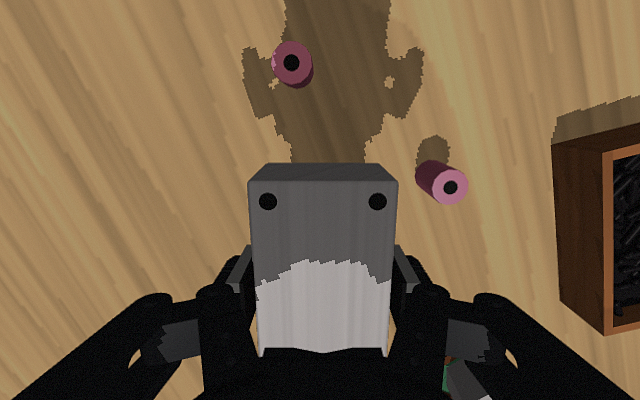

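{"op": "drive_tool", "data": {
  "steps": [0, -0.93, -0.08, 0, 0, 0, 0, 0, -0.93, -0.08, 0, 0, 0, 0, 0, -0.93, -0.08, 0, 0, 0, 0, 0, -0.93, -0.08, 0, 0, 0, 0, 0, -0.93, -0.08, 0, 0, 0, 0, 0, -0.93, -0.08, 0, 0, 0, 0, 0, -0.93, -0.08, 0, 0, 0, 0, 0, -0.93, -0.08, 0, 0, 0, 0]
}}

```text
clock: 34.08
ee_pos: [0.4303, -0.2428, 0.2856]
tcp_rot: [0.129, 0.696, -0.129, 0.694]
ft_force: [0.5, -0.4, -4.8]
opening: 0.663
```

{"op": "drive_tool", "data": {
  "steps": [0, -0.93, -0.08, 0, 0, 0, 0, 0, 0, 0, -1, 0, 0, 0, 0, 0, 0, -1, 0, 0, 0, 0, 0, 0, -1, 0, 0, 0, 0, 0, 0, -1, 0, 0, 0, 0, 0, 0, -1, 0, 0, 0, 0, 0, 0, 0, 0, 0, 0, 0, 0, 0, 0, 0, 0, 0]
}}

```text
clock: 35.08
ee_pos: [0.4187, -0.2674, 0.2862]
tcp_rot: [-0.054, 0.705, 0.055, 0.705]
ft_force: [0.9, -0.3, -4.4]
opening: 0.666
```

```bash
python3 - <<'E'
from h import *
plan([.419,-.268,0.1966],9)
st=get_state(); im=vision.grab_frame('wrist')
r=[rect([.419,-.268],9,.09,.124,.01),rect([.419,-.268],9,.074,.108,.01)]
overlay('wrist',im,r,(160,60,480,300),2.4,'pics/ov15.png',st)
im=vision.grab_frame('side'); overlay('side',im,r,(170,280,300,400),5,'pics/ov16.png')
E
```

```text
t 35.08 pos [ 0.4187 -0.2674  0.2862] psi 8.87 open 0.666 F [ 0.9 -0.3 -4.4]
 turn units [-0.02 -0.01 -0.01]  shift cur axes [ 2.99 -0.03  0.01]  shift target axes [ 2.99 -0.02  0.01]
```

View pics/ov15.png

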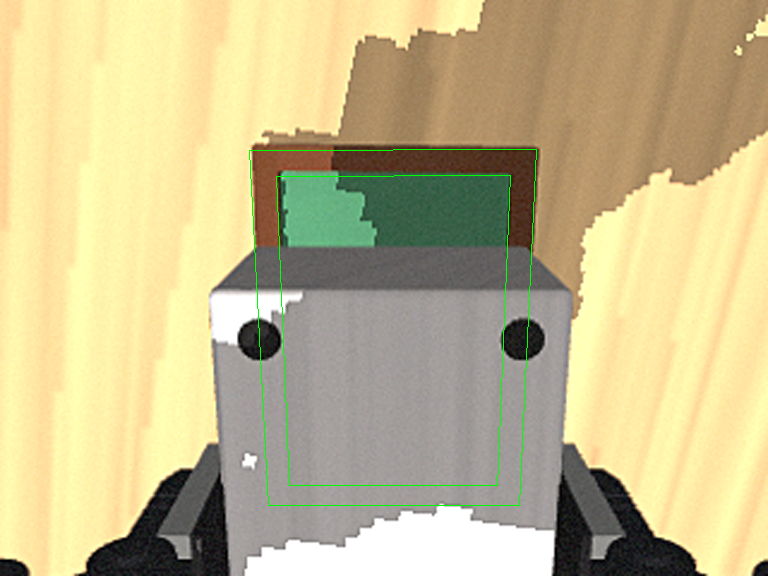

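View pics/ov16.png

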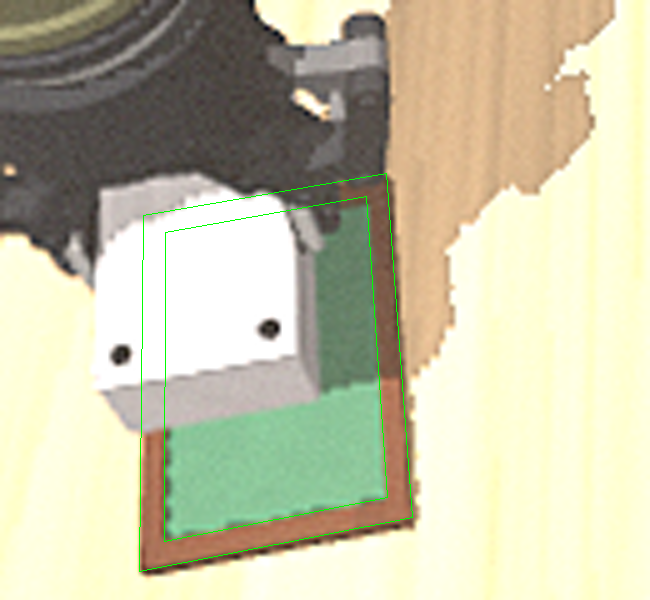

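{"op": "drive_tool", "data": {
  "steps": [0.8, 0.02, 0.01, 0, 0, 0, 0, 0.8, 0, 0, 0, 0, 0, 0, 0.7, 0, 0, 0, 0, 0, 0, 0.4, 0, 0, 0, 0, 0, 0, 0, 0, 0, 0, 0, 0, 0, 0, 0, 0, 0, 0, 0, 0]
}}

```text
clock: 35.92
ee_pos: [0.4195, -0.267, 0.2063]
tcp_rot: [-0.055, 0.705, 0.055, 0.705]
ft_force: [-0.3, 0.5, -5.4]
opening: 0.659
```

```bash
python3 - <<'E'
from h import *
plan([.419,-.268,0.1966],9)
st=get_state(); im=vision.grab_frame('wrist')
r=[rect([.419,-.268],9,.09,.124,.01),rect([.419,-.268],9,.074,.108,.01)]
overlay('wrist',im,r,(160,60,480,300),2.4,'pics/ov17.png',st)
E
```

```text
t 35.92 pos [ 0.4195 -0.267   0.2063] psi 8.97 open 0.659 F [-0.3  0.5 -5.4]
 turn units [-0.    0.01  0.01]  shift cur axes [ 0.32 -0.03 -0.02]  shift target axes [ 0.32 -0.03 -0.02]
```

View pics/ov17.png

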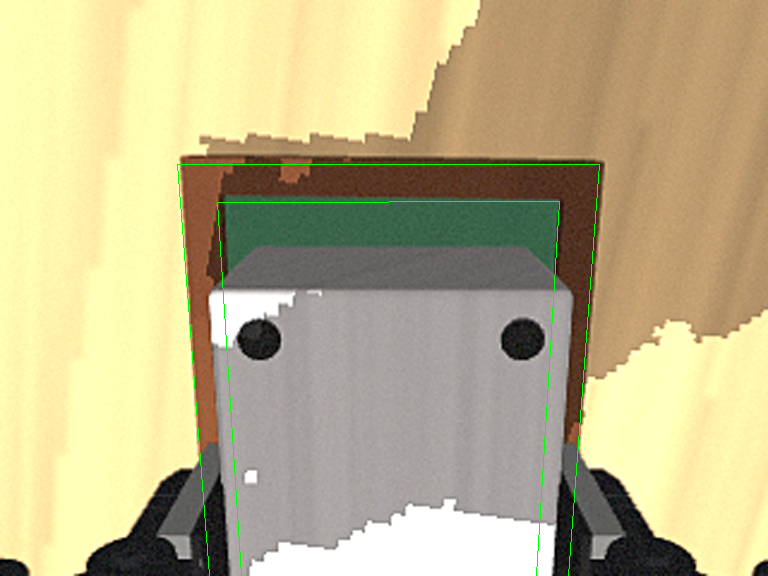

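{"op": "drive_tool", "data": {
  "steps": [0.18, 0.08, 0, 0, 0, 0, 0, 0.12, 0, 0, 0, 0, 0, 0, 0, 0, 0, 0, 0, 0, 0, 0, 0, 0, 0, 0, 0, 0]
}}

```text
clock: 36.48
ee_pos: [0.4188, -0.2645, 0.1967]
tcp_rot: [-0.055, 0.705, 0.055, 0.705]
ft_force: [0.5, 0.4, -4.9]
opening: 0.666
```

Not yet in contact; a touch more.

{"op": "drive_tool", "data": {
  "steps": [0.05, 0, 0, 0, 0, 0, 0, 0, 0, 0, 0, 0, 0, 0, 0, 0, 0, 0, 0, 0, 0]
}}

```text
clock: 36.85
ee_pos: [0.4187, -0.2644, 0.1966]
tcp_rot: [-0.055, 0.705, 0.055, 0.705]
ft_force: [-2.0, 0.8, 10.6]
opening: 0.667
```

Contact. Release.

{"op": "drive_tool", "data": {
  "steps": [0, 0, 0, 0, 0, 0, 0.8, 0, 0, 0, 0, 0, 0, 0.95, 0, 0, 0, 0, 0, 0, 1, 0, 0, 0, 0, 0, 0, 1, -0.7, 0, 0, 0, 0, 0, 1, -1, 0, 0, 0, 0, 0, 1, -1, 0, 0, 0, 0, 0, 1, -1, 0, 0, 0, 0, 0, 1]
}}

```text
clock: 37.85
ee_pos: [0.4187, -0.2644, 0.3071]
tcp_rot: [-0.055, 0.705, 0.055, 0.705]
ft_force: [0.8, -0.1, -0.2]
opening: 0.997
```

{"op": "drive_tool", "data": {
  "steps": [-1, 0, 0, 0, 0, 0, 1, 0, 0, 0, 0, 0, 0, 1, 0, 0, 0, 0, 0, 0, 1, 0, 0, 0, 0, 0, 0, 1]
}}

```text
clock: 38.35
ee_pos: [0.4185, -0.2642, 0.3352]
tcp_rot: [-0.055, 0.706, 0.056, 0.704]
ft_force: [-0.3, 0.3, -0.3]
opening: 1.0
```

```bash
python3 - <<'E'
from h import *
st=get_state(); im=vision.grab_frame('wrist')
r=[rect([.419,-.266],9,.058,.092,.049),rect([.419,-.266],9,.074,.108,.01)]
overlay('wrist',im,r,(160,60,480,300),2.4,'pics/ov18.png',st)
im=vision.grab_frame('side'); cv2.imwrite('pics/sidef.png',im[:,:,::-1])
P=[circ([.4225,.291],.013,.049),circ([.5855,.2715],.026,.049),hexa([.598,-.262],46,.04,.049),rect([.419,-.266],9,.058,.092,.049)]
overlay('side',im,P,(170,110,390,400),2,'pics/sidef2.png')
plan([.419,-.266,.35])
E
```

```text
t 38.45 pos [ 0.4186 -0.2643  0.3354] psi 8.98 open 1.003 F [-0.3 -0.5 -0.1]
 turn units [-0.   -0.01 -0.01]  shift cur axes [-0.49 -0.06  0.  ]  shift target axes [-0.49 -0.06  0.  ]
```

View pics/ov18.png

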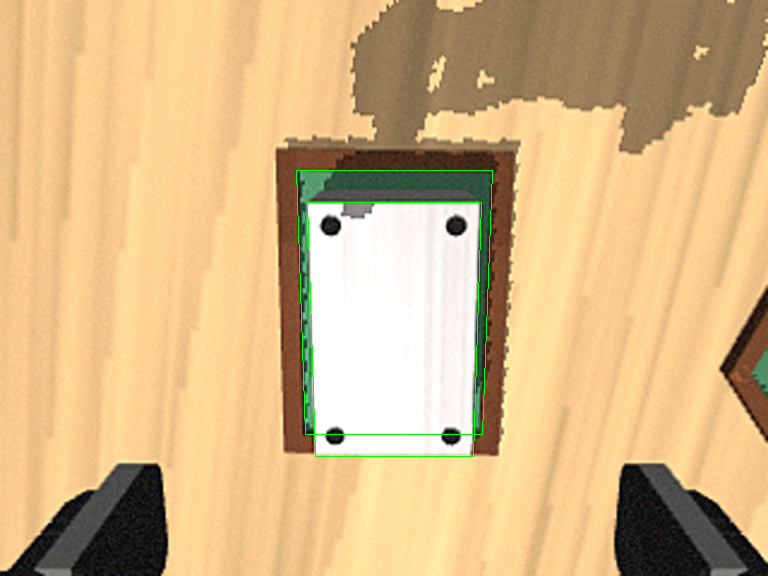

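View pics/sidef2.png

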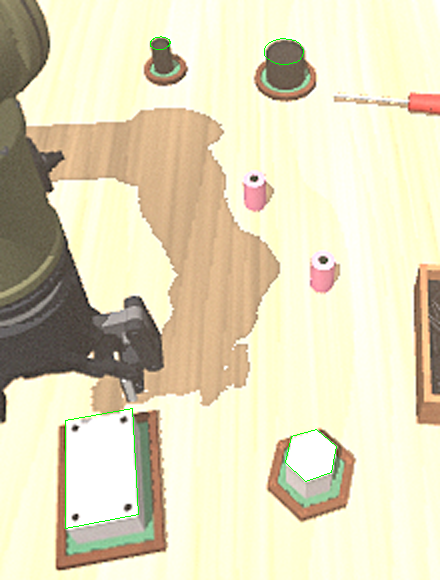

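All four parts stand upright in their own nests, and the gripper is clear of them.

```bash
python3 - <<'E'
from rig import workorder
print(workorder.job_done())
E
```

```text
the job is handed in; nothing more can be done
None
```

I took the stack apart from the top down and set each part in its matching nest: bush, hexagonal piece, hub, then block. I handed the job in at about 38 s of the 120 s allowed; `job_done()` reports no verdict.

- **Parts:** In the last pictures, the projected outlines matched each part's top at its seated height of 49 mm above the bench. All four stand upright on the recess floors, 2–3 mm or less off centre.
- **Bystanders:** The screw box and the screwdriver were never touched. The pink look-alikes were never gripped. I judged this from the pictures and did not measure their positions again.
- **Robot:** The open gripper hangs more than 100 mm above the block, and the force reading is near zero. The largest force I read was about 11 N, when the block touched down.
- **Disagreements:**
  - The first wrist pictures were blurred by the arm still settling, so I measured again once it had stopped.
  - The networks sometimes mistook a pink piece for the bush, or the block's nest for the hub or the hexagonal nest. I rejected those against the pictures.
  - The wrist and top cameras differed by 2–3 mm on the hub and block nests, and I corrected for that before setting those parts down.

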